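# Swap the canisters in the tablet packager's dock and shut the keeper

## Task

Change over the canister dock: first loosen the black lock knob on the keeper bar's pivot by turning it well over half a turn, up to or close to its loose stop - it has a left-hand thread, so it loosens clockwise seen from above, and it must not be tightened - and leave it loose. Then lift every empty canister out of the dock and stand it upright in the grey tote, stand every filled canister fully down in a bay of its own, and last swing the keeper bar shut across the canisters until it has snapped past its catch against its stop; do not disturb the jar, mouse or card reader.

Things in the scene. Friction and masses are not known exactly. Their poses are not given: they have to be found in the camera images.
- dock: Canister dock, fixed: grey base plate 110 (x) x 350 (y: -160 to +190) x 12 mm, three bays side by side along its y, parted by 4 mm ribs standing 18 mm above the base; 10 mm lips front and back. Origin: under the middle bay's centre; x away from the robot, y to its left. Hinge post (radius 17, 74 mm high) at x -28, y 165 mm; catch post (40 x 36, 66 mm high) at x -34, y -135 mm.
- bay0 (a point): Centre of the floor of bay 0 (dock x 0, y -70 mm, 12 mm above the bench), axes as the dock's. A bay is 66 mm wide (y), 88 mm long (x): a canister stands in it with its x along the dock's x, either way round, 5 mm play each side, and is fully down with its underside on this floor.
- bay1 (a point): Centre of the floor of bay 1 (dock x 0, y 0 mm, 12 mm above the bench), axes as the dock's. A bay is 66 mm wide (y), 88 mm long (x): a canister stands in it with its x along the dock's x, either way round, 5 mm play each side, and is fully down with its underside on this floor.
- bay2 (a point): Centre of the floor of bay 2 (dock x 0, y 70 mm, 12 mm above the bench), axes as the dock's. A bay is 66 mm wide (y), 88 mm long (x): a canister stands in it with its x along the dock's x, either way round, 5 mm play each side, and is fully down with its underside on this floor.
- lock_knob (a joint): Turn of the lock knob, rad, growing clockwise seen from above (loosening). 0 tight; starts at 0 to 0.3; loose stop 4.0, loose enough from 3.4; below -0.2 is overtightened. It rises 3 mm per rad with the steel saddle under it, whose cheeks hold the parked keeper bar; from about 2.5 rad the bar is free. Friction 0.12 N m; stays where left.
- knob_grip (a point): On the knob's vertical axis, 20 mm above the top of its round flange (radius 19 mm; that top is 107 mm above the bench when tight) and 12 mm below the knob's top. The grip is an upright black wing 60 mm long, 14 mm thick, 32 mm high; this point's x axis lies along the wing, y across it.
- keeper (a joint): Swing of the keeper bar, rad, about a vertical axis, growing counter-clockwise from above as it shuts. 0 parked (bar points to the robot), 1.25 shut on its stop (bar along the dock's -y, over the canister bodies, on the robot's side of their tabs). Friction 0.04 N m once the knob is loose; a sprung plunger resists from 1.19 with up to 3 N at the tip, crest 1.22; beyond that it stays shut.
- keeper_hinge (a point): On the bar's vertical hinge axis, at mid thickness of the bar; its x axis points along the bar towards the tip.
- keeper_post (a point): Push post on the keeper bar: upright black pin, 16 mm diameter, 45 mm high above the bar's top face, 130 mm from the hinge axis; this point is on its axis 23 mm above the bar's top and 22 mm below the pin's top. The bar is 16 mm wide, 12 mm thick, 315 mm long, its underside 76 mm above the bench, 6 mm over the tops of seated canister bodies.
- full0: Filled, lidded canister: blue box 76 (its x) x 56 (y) x 58 mm high with a grey grip tab on the middle of its top, 18 mm thick along x, 44 mm along y, reaching from 58 to 88 mm above the underside. About 0.28 kg, same turned half round. Origin: centre of underside, z up. Starts on the bench at the robot's right. Two or three of full0 to full2 are there.
- full1: Filled, lidded canister: blue box 76 (its x) x 56 (y) x 58 mm high with a grey grip tab on the middle of its top, 18 mm thick along x, 44 mm along y, reaching from 58 to 88 mm above the underside. About 0.28 kg, same turned half round. Origin: centre of underside, z up. Starts on the bench at the robot's right. Two or three of full0 to full2 are there.
- full2: Filled, lidded canister: blue box 76 (its x) x 56 (y) x 58 mm high with a grey grip tab on the middle of its top, 18 mm thick along x, 44 mm along y, reaching from 58 to 88 mm above the underside. About 0.28 kg, same turned half round. Origin: centre of underside, z up. Starts on the bench at the robot's right. Two or three of full0 to full2 are there.
- empty0: Empty canister without lid: open blue tub, 76 (its x) x 56 (y) x 58 mm high, walls 3 mm, a solid web across its middle carrying the same grey grip tab (18 mm thick along x, 44 mm along y, 58 to 88 mm above the underside). About 0.15 kg. Origin: centre of underside, z up. Starts in a bay of the dock. One or two of empty0 to empty2 are there.
- empty1: Empty canister without lid: open blue tub, 76 (its x) x 56 (y) x 58 mm high, walls 3 mm, a solid web across its middle carrying the same grey grip tab (18 mm thick along x, 44 mm along y, 58 to 88 mm above the underside). About 0.15 kg. Origin: centre of underside, z up. Starts in a bay of the dock. One or two of empty0 to empty2 are there.
- empty2: Empty canister without lid: open blue tub, 76 (its x) x 56 (y) x 58 mm high, walls 3 mm, a solid web across its middle carrying the same grey grip tab (18 mm thick along x, 44 mm along y, 58 to 88 mm above the underside). About 0.15 kg. Origin: centre of underside, z up. Starts in a bay of the dock. One or two of empty0 to empty2 are there.
- tote: Grey open tote fixed to the bench on the robot's left, outer 250 (x) x 130 (y) x 45 mm high, walls and floor 4 mm. Origin: centre of the underside. Holds two empties one behind the other along its x.
- jar: White tablet jar, 68 mm diameter, 95 mm high, beyond the dock; bystander. Origin: centre of the underside.
- mouse: Black computer mouse 105 x 60 x 30 mm; bystander. Origin: centre of the underside.
- card_reader: White card reader 110 x 75 x 22 mm; bystander. Origin: centre of the underside.

How it is judged:
By the outcome, as a careful person would: the job done as asked, in the order asked, and still so for the second after the job is handed in, with the robot touching nothing.
Of empty0, empty1, empty2 only 1 to 2 are there at a start; the rules pass over those that are not, and their reading is None.
Of full0, full1, full2 only 2 to 3 are there at a start; the rules pass over those that are not, and their reading is None.
At some moment in a run one of full0, full1, full2 may be knocked a few centimetres aside while the robot is not near it.
Once in a run the grip may slacken for a moment while it holds something.
It also fails if it takes over 210 s, if anything falls off the work surface, if the arm or the gripper's body presses on something with over 40 N, if the wrist force passes 120 N, or if a joint passes its speed limit or range.

## Robot

A 6-joint arm with a two-finger parallel gripper is mounted at the origin on the work surface. World frame = base frame: x ahead of the robot, y to its left, z up, the work surface at z = 0. Lengths are in mm, angles in rad, forces in N, time in s.
With the tool pointing down it reaches from about 350 to 975 mm from the base axis. Payload 7.1 kg.
Tool frame: the origin (TCP) lies at the very end of the fingers, on their centre line; the grasp point (between the pads) lies ctrl.hold_point_z behind it (ctrl.hold_point_z is the distance from the TCP to the grasp point, in mm); z points along the fingers, y is the line along which they close (so a half turn about z gives the same grasp; the last joint's range is limited). The gripper opens to 88 mm and grips with 3 to 60 N. Pads are 20 mm wide; open, the fingers measure 115 mm over their backs; the gripper's body (75 mm by 178 mm) begins 61 mm behind the grasp point.
Start: joints at [1.179, 0.423, 1.63, -0, 1.089, -0.019], TCP at [227.608, 582.065, 222.675] pointing down, gripper open.
Joint ranges: [-3, 3], [-0.9, 2.11], [0.09, 2.58], [-1.31, 4.45], [0.11, 2.69], [-2.54, 2.54]. Speed limits (rad/s): [2.39, 2.39, 3.01, 3.14, 3.14, 3.14].

## Interface

Orientations are given as a rotation vector (axis times angle).
In Python, from workcell import ctrl gives the robot as it stands. The module is installed in compiled form; this text tells all that it offers.
- The arm moves only by the shell command python3 -m creep 'ROWS'. ROWS is JSON, a list of rows, each an object with "translation": the shift along the tool's x, y, z in mm, a list of three; "angular": the turn, a rotation vector about the tool's x, y, z in rad, a list of three; "jaw": the opening, from 0 (shut) to 1 (fully open). A call has exactly 8 rows; each row is the pose to reach, as a shift and turn from the pose commanded when the call began, along the tool's axes at that moment; what a row does not reach only later rows make up. A row lasts 1/8 s, in which the tool goes at most 62.5 mm and 10.7 degrees, less where a joint would pass 70% of its speed; a pose out of reach is approached as far as the arm can. A call with a gripper value outside its range is refused whole. The fingers move at their own pace and stop on an object; the grip force is fixed at half the most. Time passes only in rows, so rows that repeat a pose let the fingers close, or fill a call up. It gives the time, the measured TCP pose, the force, the opening and the grip force at its end, in the units of the state.
- ctrl.get_obs(): the state, without advancing time (a new reading comes with each control period).
- ctrl.get_image(name): name is "side" or "top"; returns the picture (480x640x3 uint8, red, green, blue); there is no depth.
- ctrl.camera_info(name): a dict with "camera_matrix" (3x3 intrinsics, pixels), "world_from_camera" (4x4, takes a point from camera to world coordinates). Camera axes: x right, y up, looking along -z (the intrinsics and any distortion apply to the point x, -y, -z); pixel columns grow to the right and rows downward; lengths in mm; the calibration is good to about 2 mm. A picture is of the moment at which its call begins. camera_info takes no time and is no camera call.
- ctrl.close_job(): hands the job in; it is judged then, once.
Trained networks look in the newest picture that a camera, given by its name, has taken for a name from the list of things; names that differ only in an ending like _2 or _b are one class to them, and where a whole thing is asked for, a point or a joint stands for the part that bears it (a point fixed in the world has none). Each returns a list of dicts, best first, with "score" (0 to 1); they miss things now and then, are a little off and sometimes report something else, mostly with a low value. They report only what shows in the picture. A call takes as long as a camera call.
- ctrl.look_for(camera, label): "rect" ([left, top, right, bottom] in pixels, round what is visible of it).
The state is a dict: "t": time; "qpos": joint angles; "qvel": joint speeds; "joint_torque": joint torques, N m; "ee_pos": TCP position; "orientation": TCP orientation; "ft_force": force on the tool from outside, world axes, zero at the start; "moment": the same for the moment, N m; "width": finger opening in mm; "grasp_force": force on a finger pad.
Only numpy, scipy, OpenCV 4.12 (cv2) and the standard library are available. Lean on these libraries where they do the work, as an engineer would, in place of code of your own. Each camera call takes 0.05 s, during which the arm holds its last target. There are 200 camera calls.

## Working session

There is one attempt and no reset: what is moved stays moved. The work goes in short steps, Python scripts to look and compute and a shell command to move; the robot and the scene stay as the last step left them, time stands still between calls to the robot, and variables do not carry over. Pictures are saved under pics/ and viewed, at most 14 in all, crops included, and the job is handed in when it is done.

```bash
mkdir -p pics
python3 - <<'E'
from workcell import ctrl
import cv2, numpy as np
o=ctrl.get_obs(); print(o, ctrl.hold_point_z)
for c in ("top","side"):
    im=ctrl.get_image(c); cv2.imwrite(f"pics/{c}0.png",im[:,:,::-1])
    i=ctrl.camera_info(c); print(c,np.round(i["camera_matrix"],2).tolist(),np.round(i["world_from_camera"],4).tolist(),[k for k in i])
    for l in ("dock","lock_knob","keeper","keeper_post","full0","empty0","tote","jar","mouse","card_reader"):
        print(l,[(np.round(d["rect"]).astype(int).tolist(),round(d["score"],2)) for d in ctrl.look_for(c,l)][:5])
E
```

```text
{'t': 0.0, 'qpos': array([ 1.17897041e+00,  4.23842032e-01,  1.63069471e+00, -1.51331665e-05,
        1.08859464e+00, -1.90079364e-02]), 'qvel': array([ 0.00047443, -0.00018803, -0.00053067,  0.00201304,  0.00105641,
       -0.00086999]), 'joint_torque': array([ 8.38277192e-04, -5.44631302e+01, -2.73665947e+01,  6.43760199e-02,
        2.26516742e-02, -1.13534604e-04]), 'ee_pos': array([227.4210674 , 581.55288441, 221.89910447]), 'orientation': array([-5.82168691e-01, -3.08687364e+00,  2.37027327e-03]), 'ft_force': array([-0.10590247, -0.21825166, -0.07346883]), 'moment': array([0.03801094, 0.01438204, 0.00168152]), 'grasp_force': 0.0, 'width': 87.8629881222559} 18.700000000000003
top [[454.7, 0.0, 314.99], [0.0, 454.7, 229.88], [0.0, 0.0, 1.0]] [[-0.0115, 0.9858, -0.1674, 399.9728], [-0.9994, -0.0167, -0.0294, -43.0799], [-0.0318, 0.167, 0.9855, 1293.2389], [0.0, 0.0, 0.0, 1.0]] ['camera_matrix', 'world_from_camera']
dock [([221, 208, 351, 342], 0.81)]
lock_knob [([221, 220, 238, 237], 0.77)]
keeper [([236, 248, 269, 344], 0.92)]
keeper_post [([238, 246, 268, 346], 0.76)]
full0 [([4
[... 377 characters left out ...]
], [-0.6339, 0.4509, -0.6284, -750.4439], [0.0191, 0.8214, 0.5701, 760.7078], [0.0, 0.0, 0.0, 1.0]] ['camera_matrix', 'world_from_camera']
dock [([178, 182, 360, 290], 0.62)]
lock_knob [([259, 183, 272, 200], 0.56)]
keeper [([364, 309, 413, 361], 0.7), ([178, 205, 270, 268], 0.6)]
keeper_post [([178, 204, 271, 264], 0.77), ([304, 231, 342, 273], 0.56)]
full0 [([309, 334, 353, 389], 0.84), ([366, 312, 417, 356], 0.55)]
empty0 [([306, 230, 341, 270], 0.98), ([181, 204, 272, 263], 0.28)]
tote [([138, 194, 236, 252], 0.63)]
jar [([328, 199, 350, 241], 0.95)]
mouse [([379, 263, 423, 292], 0.77), ([306, 232, 344, 274], 0.43), ([261, 184, 272, 204], 0.28)]
card_reader [([431, 296, 476, 344], 0.65)]
```

View pics/top0.png

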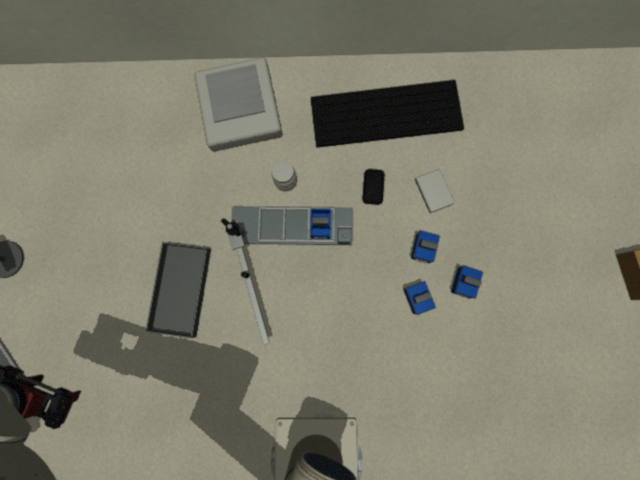

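View pics/side0.png

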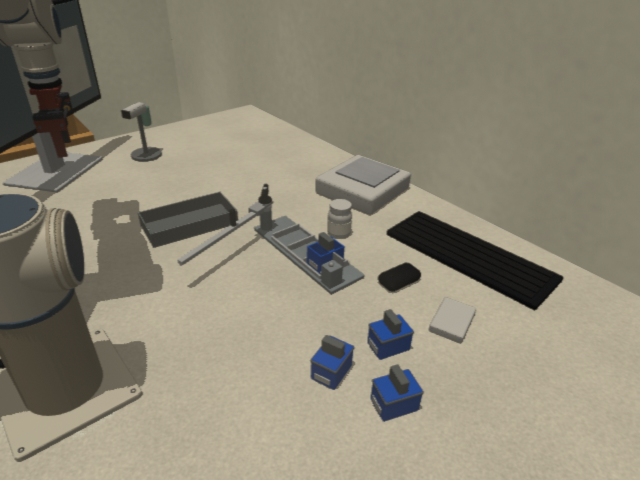

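Run:
```python
import cv2
im=cv2.imread("pics/top0.png")
cv2.imwrite("pics/top0a.png",cv2.resize(im[190:350,140:360],None,fx=3.6,fy=3.6,interpolation=cv2.INTER_CUBIC))
cv2.imwrite("pics/top0b.png",cv2.resize(im[215:325,340:500],None,fx=5,fy=5,interpolation=cv2.INTER_CUBIC))
```

```text
(no output)
```

View pics/top0a.png

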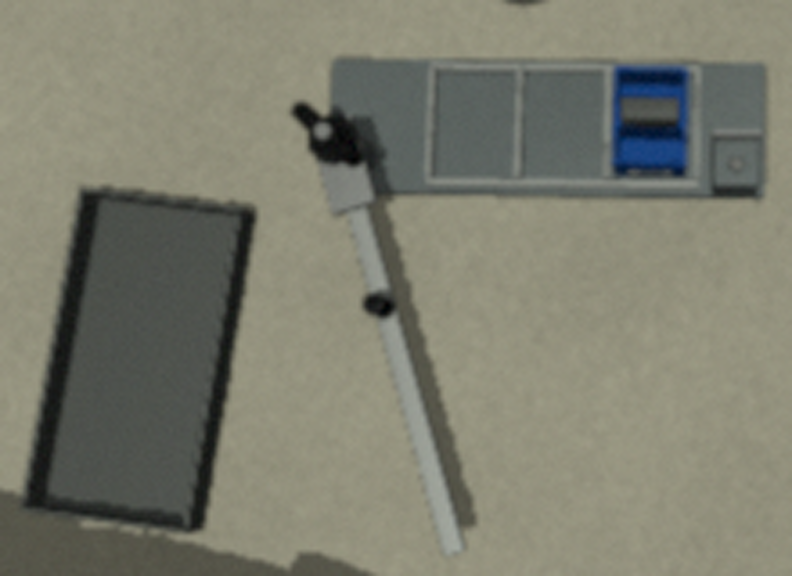

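View pics/top0b.png

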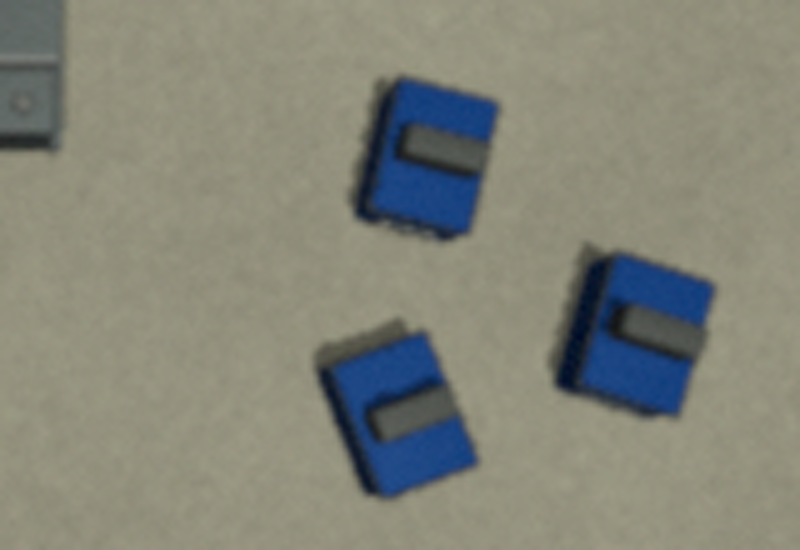

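The top view shows one empty in bay 0 with its tab at (320,221), and three fulls on the right at about (426,247), (420,298) and (468,282). The knob wing runs diagonally at (230,226), and the bar is parked pointing towards the robot. Next I'll fit the poses.

```bash
cat > h.py <<'E'
import numpy as np, cv2
from scipy.optimize import least_squares
from scipy.spatial.transform import Rotation as R
from workcell import ctrl
def P(c,u,v,z):
    i=ctrl.camera_info(c);K=np.array(i["camera_matrix"]);T=np.array(i["world_from_camera"])
    d=np.linalg.inv(K)@[u,v,1]; d=T[:3,:3]@[d[0],-d[1],-d[2]]; o=T[:3,3]
    return (o+d*(z-o[2])/d[2])[:2]
def px(c,X):
    i=ctrl.camera_info(c);K=np.array(i["camera_matrix"]);T=np.array(i["world_from_camera"])
    p=(np.atleast_2d(X)-T[:3,3])@T[:3,:3]; p=p*[1,-1,-1]; p=p@K.T; return p[:,:2]/p[:,2:]
def rectfit(pts,z,model,th0,c="top"):
    """pts: pixel corners; model: matching xy in body; returns x,y,yaw"""
    W=np.array([P(c,u,v,z) for u,v in pts]);M=np.array(model,float)
    f=lambda q:((M@np.array([[np.cos(q[2]),np.sin(q[2])],[-np.sin(q[2]),np.cos(q[2])]])+q[:2])-W).ravel()
    s=least_squares(f,[*W.mean(0),th0]); return s.x,np.abs(s.fun).max()
def go(x,y,z,yaw=None):
    """print tool-frame shift/turn to put TCP at x,y,z with tool y at yaw (mod pi)"""
    o=ctrl.get_obs();r=R.from_rotvec(o["orientation"]);A=r.as_matrix()
    t=A.T@(np.array([x,y,z])-o["ee_pos"])
    cur=np.arctan2(A[1,1],A[0,1]);print("t",round(o["t"],2),"cur yaw",round(cur,3),"q1,q6",o["qpos"][[0,5]].round(3),"TCP",o["ee_pos"].round(1))
    print("translation",t.round(1))
    if yaw is not None:
        a=cur-yaw; a=(a+np.pi/2)%np.pi-np.pi/2
        print("angular z",round(a,3),"or",round(a-np.sign(a)*np.pi,3),"ends q6 about",round(np.arctan2(y,x)-(cur-a),3))
E
python3 - <<'E'
from h import *
A=lambda L:[(140+(u+.5)/3.6-.5,190+(v+.5)/3.6-.5) for u,v in L]
B=lambda L:[(340+(u+.5)/5-.5,215+(v+.5)/5-.5) for u,v in L]
print("dock",d:=rectfit(A([(332,58),(765,64),(762,198)]),12,[(55,190),(55,-160),(-55,-160)],0))
print("catch",[P("top",*p,66).round() for p in A([(712,133),(762,133)])])
print("tote",rectfit(A([(82,188),(256,208),(200,530),(25,505)]),45,[(125,65),(125,-65),(-125,-65),(-125,65)],0))
m=[(38,28),(38,-28),(-38,-28),(-38,28)]; t=[(9,22),(9,-22),(-9,-22),(-9,22)]
print("A",rectfit(B([(403,78),(497,103),(468,236),(370,213)]),58,m,-.2), rectfit(B([(405,124),(488,139),(480,173),(398,158)]),88,t,-.2))
print("B",rectfit(B([(330,368),(428,334),(477,463),(385,497)]),58,m,.4), rectfit(B([(366,410),(450,386),(458,416),(377,440)]),88,t,.3))
print("C",rectfit(B([(618,253),(714,285),(680,415),(580,387)]),58,m,-.2), rectfit(B([(622,305),(706,329),(697,357),(615,335)]),88,t,-.2))
print("E tab",rectfit(A([(622,97),(679,97),(679,124),(622,124)]),100,t,0))
q=d[0];Rm=np.array([[np.cos(q[2]),-np.sin(q[2])],[np.sin(q[2]),np.cos(q[2])]])
for n,p in dict(hinge=(-28,165),bay0=(0,-70),bay1=(0,0),bay2=(0,70)).items(): print(n,(Rm@p+q[:2]).round(1))
w=[P("top",*p,139) for p in A([(298,106),(356,154)])];print("wing",w,np.mean(w,0),np.arctan2(*(w[0]-w[1])[::-1]))
print("dot",P("top",*A([(323,130)])[0],139),"post",P("top",*A([(378,303)])[0],133))
w=np.mean(w,0);psi=np.arctan2(*(P("top",*A([(298,106)])[0],139)-w)[::-1])
E
```

```text
dock (array([ 6.32222463e+02,  4.92231452e+01, -3.20874863e-02]), np.float64(1.601340130536414))
catch [array([617., -68.]), array([ 616., -106.])]
tote (array([ 4.55264401e+02,  3.71110012e+02, -1.39703718e-01]), np.float64(4.445568410815497))
A (array([ 5.60128704e+02, -3.08948790e+02, -2.71589604e-01]), np.float64(1.951281783811794)) (array([ 5.60820796e+02, -3.07060054e+02, -2.09476232e-01]), np.float64(0.7397606431306372))
B (array([ 4.21610963e+02, -2.86016275e+02,  3.34651589e-01]), np.float64(2.262030357125525)) (array([ 4.22162840e+02, -2.84238986e+02,  2.66099076e-01]), np.float64(1.1396545233636743))
C (array([ 4.62632507e+02, -4.17361444e+02, -3.24127698e-01]), np.float64(2.237824527876569)) (array([ 4.62693073e+02, -4.14560896e+02, -2.94597694e-01]), np.float64(1.5176012769180147))
E tab (array([ 6.28303959e+02, -2.19962795e+01, -1.69293700e-02]), np.float64(1.2035227047117587))
hinge [609.5 215. ]
bay0 [630.  -20.7]
bay1 [632.2  49.2]
bay2 [634.5 119.2]
wing [array([628.62837391, 232.18273739]), array([592.73302681, 189.40421215])] [610.68070036 210.79347477] 0.872665965533324
dot [610.67541257 213.63025047] post [486.05551763 173.07988793]
```

```bash
python3 -c "
from h import *
go(610.5,213,180,2.444)"
```

```text
t 1.1 cur yaw 1.198 q1,q6 [ 1.179 -0.019] TCP [227.6 582.  222.7]
translation [-491.  -204.2   42.7]
angular z -1.246 or 1.896 ends q6 about -2.108
```

```bash
python3 -m creep '[{"translation":[-491,-204,10],"angular":[0,0,-1.246],"jaw":1},{"translation":[-491,-204,10],"angular":[0,0,-1.246],"jaw":1},{"translation":[-491,-204,10],"angular":[0,0,-1.246],"jaw":1},{"translation":[-491,-204,10],"angular":[0,0,-1.246],"jaw":1},{"translation":[-491,-204,10],"angular":[0,0,-1.246],"jaw":1},{"translation":[-491,-204,10],"angular":[0,0,-1.246],"jaw":1},{"translation":[-491,-204,10],"angular":[0,0,-1.246],"jaw":1},{"translation":[-491,-204,10],"angular":[0,0,-1.246],"jaw":1}]'; python3 -c "
from h import *
go(610.5,213,113,2.444)"
```

```text
t: 2.1
ee_pos: [571.8, 250.9, 213.9]
orientation: [-1.332, 2.845, 0.0]
ft_force: [-0.5, 0.5, 0.3]
width: 88.0
grasp_force: 0.0
t 2.1 cur yaw 2.446 q1,q6 [ 0.394 -2.052] TCP [571.8 250.9 213.9]
translation [  4.4 -54.  100.9]
angular z 0.002 or -3.139 ends q6 about -2.108
```

```bash
python3 -m creep '[{"translation":[3,-35,50],"angular":[0,0,0],"jaw":1},{"translation":[3,-35,50],"angular":[0,0,0],"jaw":1},{"translation":[3,-35,50],"angular":[0,0,0],"jaw":1},{"translation":[3,-35,50],"angular":[0,0,0],"jaw":1},{"translation":[3,-35,50],"angular":[0,0,0],"jaw":1},{"translation":[3,-35,50],"angular":[0,0,0],"jaw":1},{"translation":[3,-35,50],"angular":[0,0,0],"jaw":1},{"translation":[3,-35,50],"angular":[0,0,0],"jaw":1}]'
python3 - <<'E'
from h import *
go(610.5,213,113,2.444)
for c in ("top","side"):
    im=ctrl.get_image(c)
    u,v=px(c,[610,213,130])[0].astype(int)
    cv2.imwrite(f"pics/k_{c}.png",cv2.resize(im[v-45:v+45,u-60:u+60,::-1],None,fx=6,fy=6,interpolation=cv2.INTER_CUBIC)); print(u-60,v-45)
E
```

```text
t: 3.1
ee_pos: [595.4, 227.6, 163.8]
orientation: [-1.329, 2.847, -0.0]
ft_force: [-0.6, 0.6, -0.5]
width: 87.9
grasp_force: 0.0
t 3.1 cur yaw 2.444 q1,q6 [ 0.346 -2.098] TCP [595.4 227.6 163.8]
translation [  1.4 -21.   50.8]
angular z 0.0 or -3.141 ends q6 about -2.108
170 181
203 146
```

View pics/k_side.png

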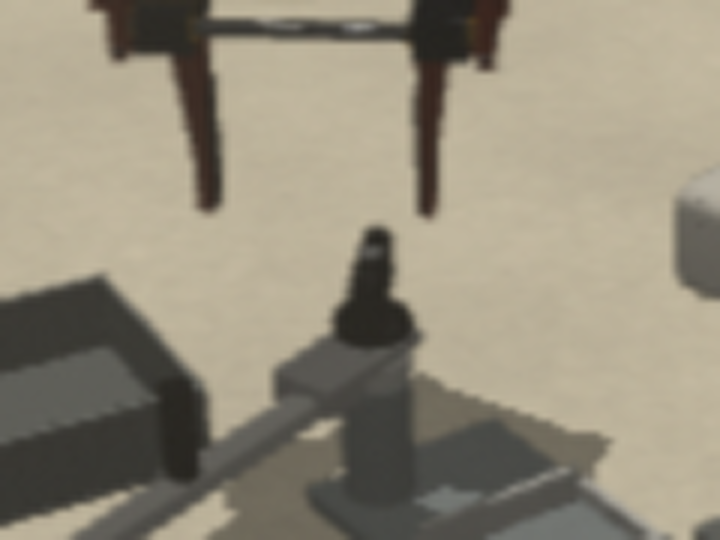

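The side view shows the wing top at crop (375,235) and the fingertips at (210,205) and (427,212). The planned 21 mm shift centres the wing, so I'll descend and grip.

```bash
python3 -m creep '[{"translation":[1.4,-21,0],"angular":[0,0,0],"jaw":1},{"translation":[1.4,-21,20],"angular":[0,0,0],"jaw":1},{"translation":[1.4,-21,49],"angular":[0,0,0],"jaw":1},{"translation":[1.4,-21,49],"angular":[0,0,0],"jaw":0.1},{"translation":[1.4,-21,49],"angular":[0,0,0],"jaw":0},{"translation":[1.4,-21,49],"angular":[0,0,0],"jaw":0},{"translation":[1.4,-21,49],"angular":[0,0,0],"jaw":0},{"translation":[1.4,-21,49],"angular":[0,0,0],"jaw":0}]'; python3 -c "
from h import *
go(610.5,213,113,2.444);o=ctrl.get_obs();print(o['ft_force'],o['moment'],o['width'])"
```

```text
t: 4.2
ee_pos: [610.8, 213.1, 115.3]
orientation: [-1.328, 2.846, -0.0]
ft_force: [0.2, 0.2, -0.8]
width: 41.6
grasp_force: 0.0
t 4.2 cur yaw 2.444 q1,q6 [ 0.317 -2.127] TCP [610.8 213.1 115.3]
translation [0.3 0.2 2.3]
angular z 0.0 or -3.141 ends q6 about -2.108
[ 0.244047    0.21515206 -0.81937366] [0.08164927 0.0127675  0.05074054] 41.550553799980115
```

```bash
python3 -m creep '[{"translation":[0,0,0],"angular":[0,0,0],"jaw":0},{"translation":[0,0,0],"angular":[0,0,0],"jaw":0},{"translation":[0,0,0],"angular":[0,0,0],"jaw":0},{"translation":[0,0,0],"angular":[0,0,0],"jaw":0},{"translation":[0,0,0],"angular":[0,0,0],"jaw":0},{"translation":[0,0,-0.5],"angular":[0,0,0.1],"jaw":0},{"translation":[0,0,-0.8],"angular":[0,0,0.25],"jaw":0},{"translation":[0,0,-1.2],"angular":[0,0,0.4],"jaw":0}]'; python3 -c "
from h import *
go(610.5,213,113,2.444);o=ctrl.get_obs();print(o['ft_force'],o['moment'],o['width'])"
```

```text
t: 5.2
ee_pos: [610.0, 213.4, 115.8]
orientation: [0.729, -3.055, -0.001]
ft_force: [-2.7, 3.8, 0.4]
width: 13.8
grasp_force: 30.0
t 5.2 cur yaw 2.039 q1,q6 [ 0.318 -1.722] TCP [610.  213.4 115.8]
translation [-0.3 -0.6  2.8]
angular z -0.405 or 2.737 ends q6 about -2.108
[-2.72428997  3.82227431  0.35655019] [0.62445534 0.45191267 0.19682287] 13.800928819807185
```

```bash
python3 -m creep '[{"translation":[0,0,-0.5],"angular":[0,0,0.17],"jaw":0},{"translation":[0,0,-1],"angular":[0,0,0.34],"jaw":0},{"translation":[0,0,-1.5],"angular":[0,0,0.51],"jaw":0},{"translation":[0,0,-2],"angular":[0,0,0.68],"jaw":0},{"translation":[0,0,-2.5],"angular":[0,0,0.85],"jaw":0},{"translation":[0,0,-3],"angular":[0,0,1.02],"jaw":0},{"translation":[0,0,-3.5],"angular":[0,0,1.19],"jaw":0},{"translation":[0,0,-4],"angular":[0,0,1.35],"jaw":0}]' && python3 -m creep '[{"translation":[0,0,-0.5],"angular":[0,0,0.17],"jaw":0},{"translation":[0,0,-1],"angular":[0,0,0.34],"jaw":0},{"translation":[0,0,-1.5],"angular":[0,0,0.51],"jaw":0},{"translation":[0,0,-2],"angular":[0,0,0.68],"jaw":0},{"translation":[0,0,-2.5],"angular":[0,0,0.85],"jaw":0},{"translation":[0,0,-3],"angular":[0,0,1.02],"jaw":0},{"translation":[0,0,-3.5],"angular":[0,0,1.19],"jaw":0},{"translation":[0,0,-4],"angular":[0,0,1.35],"jaw":0}]'; python3 -c "
from h import *
go(610.5,213,113,2.444);o=ctrl.get_obs();print(o['ft_force'],o['moment'],o['width'])"
```

```text
t: 6.2
ee_pos: [610.5, 215.7, 119.9]
orientation: [-1.341, -2.84, -0.006]
ft_force: [0.2, 12.0, -3.1]
width: 14.1
grasp_force: 30.0
t: 7.2
ee_pos: [612.9, 215.8, 124.1]
orientation: [-2.821, -1.38, -0.011]
ft_force: [8.3, 10.9, -9.0]
width: 13.6
grasp_force: 30.0
t 7.2 cur yaw -0.661 q1,q6 [0.319 0.978] TCP [612.9 215.8 124.1]
translation [-3.7 -0.2 11.1]
angular z 0.037 or -3.105 ends q6 about 1.033
[ 8.30216786 10.93071856 -9.00091074] [ 1.90497197 -1.25967398  0.15606125] 13.617627376822956
```

```bash
python3 -m creep '[{"translation":[2,0,-0.3],"angular":[0,0,0.12],"jaw":0},{"translation":[2.5,0,-0.7],"angular":[0,0,0.24],"jaw":0},{"translation":[2.5,0,-1.0],"angular":[0,0,0.36],"jaw":0},{"translation":[2.5,0,-1.4],"angular":[0,0,0.48],"jaw":0},{"translation":[2.5,0,-1.7],"angular":[0,0,0.58],"jaw":0},{"translation":[2.5,0,-2],"angular":[0,0,0.66],"jaw":0},{"translation":[2.5,0,-2.1],"angular":[0,0,0.7],"jaw":0},{"translation":[2.5,0,-2.1],"angular":[0,0,0.7],"jaw":0}]'; python3 -c "
from h import *
go(610.5,213,113,2.444);o=ctrl.get_obs();print(o['ft_force'],o['moment'],o['width'])"
```

```text
t: 8.2
ee_pos: [613.8, 214.9, 126.1]
orientation: [3.123, 0.337, 0.005]
ft_force: [6.2, -1.0, -4.5]
width: 13.9
grasp_force: 29.9
t 8.2 cur yaw -1.356 q1,q6 [0.319 1.676] TCP [613.8 214.9 126.1]
translation [-3.6  1.2 13.1]
angular z -0.658 or 2.483 ends q6 about 1.033
[ 6.16039811 -1.03336525 -4.46232059] [-0.07346129 -0.86090242  0.00595832] 13.900588497848783
```

```bash
python3 -m creep '[{"translation":[0,0,0],"angular":[0,0,0],"jaw":0.4},{"translation":[0,0,0],"angular":[0,0,0],"jaw":0.5},{"translation":[0,0,0],"angular":[0,0,0],"jaw":0.5},{"translation":[0,0,-30],"angular":[0,0,0],"jaw":0.5},{"translation":[0,0,-80],"angular":[0,0,0],"jaw":0.5},{"translation":[0,0,-80],"angular":[0,0,0],"jaw":0.5},{"translation":[0,0,-80],"angular":[0,0,0],"jaw":0.5},{"translation":[0,0,-80],"angular":[0,0,0],"jaw":0.5}]'; python3 -c "
from h import *
go(629,-21.5,140,-.03)"
```

```text
t: 9.2
ee_pos: [611.1, 214.6, 204.5]
orientation: [3.123, 0.337, -0.004]
ft_force: [-0.0, -0.8, 0.4]
width: 43.8
grasp_force: 0.0
t 9.2 cur yaw -1.356 q1,q6 [0.319 1.675] TCP [611.1 214.6 204.5]
translation [-32.7 234.5  64.6]
angular z -1.326 or 1.816 ends q6 about -0.004
```

```bash
python3 -m creep '[{"translation":[-33,234.5,10],"angular":[0,0,-1.326],"jaw":0.7},{"translation":[-33,234.5,10],"angular":[0,0,-1.326],"jaw":0.7},{"translation":[-33,234.5,10],"angular":[0,0,-1.326],"jaw":0.7},{"translation":[-33,234.5,10],"angular":[0,0,-1.326],"jaw":0.7},{"translation":[-33,234.5,20],"angular":[0,0,-1.326],"jaw":0.7},{"translation":[-33,234.5,64],"angular":[0,0,-1.326],"jaw":0.7},{"translation":[-33,234.5,64],"angular":[0,0,-1.326],"jaw":0.7},{"translation":[-33,234.5,64],"angular":[0,0,-1.326],"jaw":0.7}]'
python3 - <<'E'
from h import *
go(629,-21.5,74,-.03)
im=ctrl.get_image("side"); cv2.imwrite("pics/s2.png",cv2.resize(im[150:300,170:370,::-1],None,fx=4,fy=4,interpolation=cv2.INTER_CUBIC))
E
```

```text
t: 10.2
ee_pos: [628.9, -21.3, 140.3]
orientation: [-2.253, -2.186, 0.003]
ft_force: [-0.6, 0.1, 0.0]
width: 61.3
grasp_force: 0.0
t 10.2 cur yaw -0.03 q1,q6 [-0.053 -0.023] TCP [628.9 -21.3 140.3]
translation [-0.2  0.3 66.3]
angular z 0.0 or -3.142 ends q6 about -0.004
```

View pics/s2.png

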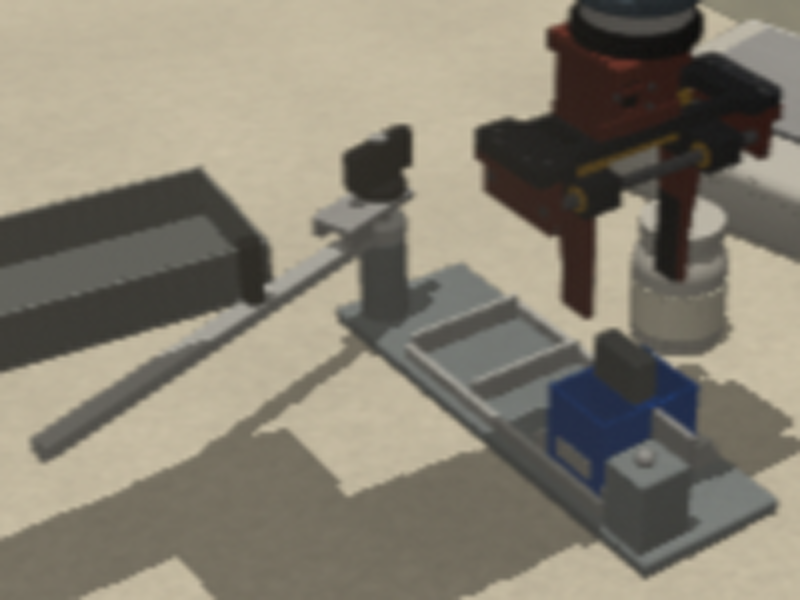

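The view shows the saddle raised and the knob turned, with the gripper straight above the empty's tab. I'll descend, grip and lift.

```bash
python3 -m creep '[{"translation":[0,0,30],"angular":[0,0,0],"jaw":0.7},{"translation":[0,0,64],"angular":[0,0,0],"jaw":0.7},{"translation":[0,0,64],"angular":[0,0,0],"jaw":0},{"translation":[0,0,64],"angular":[0,0,0],"jaw":0},{"translation":[0,0,64],"angular":[0,0,0],"jaw":0},{"translation":[0,0,64],"angular":[0,0,0],"jaw":0},{"translation":[0,0,64],"angular":[0,0,0],"jaw":0},{"translation":[0,0,64],"angular":[0,0,0],"jaw":0}]'
```

```text
t: 11.25
ee_pos: [630.4, -21.3, 78.6]
orientation: [2.254, 2.187, 0.001]
ft_force: [-0.3, -0.4, 3.8]
width: 17.9
grasp_force: 30.0
```

```bash
python3 -m creep '[{"translation":[0,0,0],"angular":[0,0,0],"jaw":0},{"translation":[0,0,0],"angular":[0,0,0],"jaw":0},{"translation":[0,0,-5],"angular":[0,0,0],"jaw":0},{"translation":[0,0,-20],"angular":[0,0,0],"jaw":0},{"translation":[0,0,-60],"angular":[0,0,0],"jaw":0},{"translation":[0,0,-110],"angular":[0,0,0],"jaw":0},{"translation":[0,0,-150],"angular":[0,0,0],"jaw":0},{"translation":[0,0,-170],"angular":[0,0,0],"jaw":0}]';  python3 -c "
from h import *
go(455,371,150,-.14)"
```

```text
t: 12.25
ee_pos: [630.6, -21.3, 251.6]
orientation: [2.253, 2.186, 0.004]
ft_force: [0.9, 0.5, -1.6]
width: 17.8
grasp_force: 30.0
t 12.25 cur yaw -0.03 q1,q6 [-0.053 -0.023] TCP [630.6 -21.3 251.6]
translation [ 386.8 -187.6  100.8]
angular z 0.11 or -3.032 ends q6 about 0.824
```

```bash
python3 -m creep '[{"translation":[387,-188,0],"angular":[0,0,0.11],"jaw":0},{"translation":[387,-188,0],"angular":[0,0,0.11],"jaw":0},{"translation":[387,-188,0],"angular":[0,0,0.11],"jaw":0},{"translation":[387,-188,0],"angular":[0,0,0.11],"jaw":0},{"translation":[387,-188,0],"angular":[0,0,0.11],"jaw":0},{"translation":[387,-188,0],"angular":[0,0,0.11],"jaw":0},{"translation":[387,-188,0],"angular":[0,0,0.11],"jaw":0},{"translation":[387,-188,0],"angular":[0,0,0.11],"jaw":0}]';  python3 - <<'E'
from h import *
go(455,371,72,-.14)
print(ctrl.get_obs()['width'])
im=ctrl.get_image("top"); cv2.imwrite("pics/t3.png",cv2.resize(im[150:350,140:500,::-1],None,fx=2.2,fy=2.2,interpolation=cv2.INTER_CUBIC))
E
```

```text
t: 13.25
ee_pos: [451.6, 374.2, 248.6]
orientation: [-2.366, -2.066, -0.001]
ft_force: [-0.0, -0.9, -2.0]
width: 17.7
grasp_force: 30.0
t 13.25 cur yaw -0.135 q1,q6 [0.671 0.806] TCP [451.6 374.2 248.6]
translation [ -2.8   3.8 176.6]
angular z 0.005 or -3.137 ends q6 about 0.824
17.69159672713419
```

View pics/t3.png

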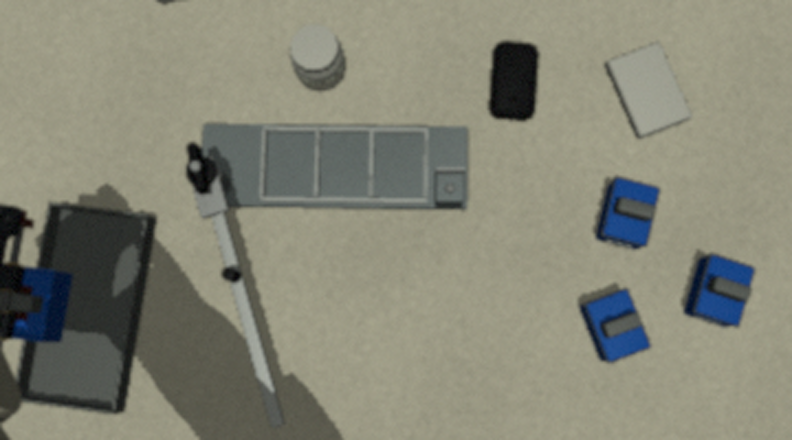

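The canister hangs over the tote in the frame, and the bays are empty with clean ribs. The fulls are unmoved at crop (630,212), (617,325) and (720,290). I'll lower and release.

```bash
python3 -m creep '[{"translation":[-3,4,50],"angular":[0,0,0],"jaw":0},{"translation":[-3,4,100],"angular":[0,0,0],"jaw":0},{"translation":[-3,4,140],"angular":[0,0,0],"jaw":0},{"translation":[-3,4,160],"angular":[0,0,0],"jaw":0},{"translation":[-3,4,170],"angular":[0,0,0],"jaw":0},{"translation":[-3,4,176],"angular":[0,0,0],"jaw":0},{"translation":[-3,4,177],"angular":[0,0,0],"jaw":0},{"translation":[-3,4,177],"angular":[0,0,0],"jaw":0}]'
```

```text
t: 14.3
ee_pos: [457.5, 367.9, 71.8]
orientation: [2.371, 2.061, 0.002]
ft_force: [-0.6, -0.4, -1.7]
width: 17.5
grasp_force: 30.0
```

```bash
python3 -m creep '[{"translation":[0,0,0],"angular":[0,0,0],"jaw":0},{"translation":[0,0,0],"angular":[0,0,0],"jaw":0.5},{"translation":[0,0,0],"angular":[0,0,0],"jaw":0.5},{"translation":[0,0,0],"angular":[0,0,0],"jaw":0.5},{"translation":[0,0,-30],"angular":[0,0,0],"jaw":0.6},{"translation":[0,0,-90],"angular":[0,0,0],"jaw":0.7},{"translation":[0,0,-150],"angular":[0,0,0],"jaw":0.7},{"translation":[0,0,-150],"angular":[0,0,0],"jaw":0.7}]';  python3 -c "
from h import *
go(560.5,-308,150,-.23)"
```

```text
t: 15.3
ee_pos: [459.6, 369.7, 226.4]
orientation: [2.371, 2.06, 0.016]
ft_force: [0.6, 0.8, -0.8]
width: 61.5
grasp_force: 0.0
t 15.3 cur yaw -0.14 q1,q6 [0.657 0.797] TCP [459.6 369.7 226.4]
translation [-657.5  194.    73. ]
angular z 0.09 or -3.052 ends q6 about -0.272
```

```bash
python3 -m creep '[{"translation":[-657,194,10],"angular":[0,0,0.09],"jaw":0.7},{"translation":[-657,194,10],"angular":[0,0,0.09],"jaw":0.7},{"translation":[-657,194,10],"angular":[0,0,0.09],"jaw":0.7},{"translation":[-657,194,10],"angular":[0,0,0.09],"jaw":0.7},{"translation":[-657,194,10],"angular":[0,0,0.09],"jaw":0.7},{"translation":[-657,194,10],"angular":[0,0,0.09],"jaw":0.7},{"translation":[-657,194,10],"angular":[0,0,0.09],"jaw":0.7},{"translation":[-657,194,10],"angular":[0,0,0.09],"jaw":0.7}]'
python3 - <<'E'
from h import *
im=ctrl.get_image("top")
go(560.5,-308,140,-.23)
d=ctrl.look_for("top","full0");print([(np.round(x["rect"]).tolist(),round(x["score"],2)) for x in d])
cv2.imwrite("pics/t4.png",cv2.resize(im[150:350,140:500,::-1],None,fx=2.2,fy=2.2,interpolation=cv2.INTER_CUBIC))
# tabs by colour inside blue hulls
hsv=cv2.cvtColor(im,cv2.COLOR_RGB2HSV)
b=cv2.inRange(hsv,(105,150,40),(130,255,255))
for c in cv2.findContours(b,cv2.RETR_EXTERNAL,cv2.CHAIN_APPROX_NONE)[0]:
    if cv2.contourArea(c)>200: print(np.round(cv2.minAreaRect(c),1) if 0 else cv2.minAreaRect(c))
E
```

```text
t: 16.3
ee_pos: [529.8, -128.8, 212.7]
orientation: [-2.461, -1.951, 0.001]
ft_force: [1.4, 0.2, 0.2]
width: 61.1
grasp_force: 0.0
t 16.35 cur yaw -0.233 q1,q6 [-0.269 -0.035] TCP [ 531.  -135.1  212.9]
translation [-161.2   68.5   73.4]
angular z -0.003 or 3.139 ends q6 about -0.272
[([416.0, 229.0, 438.0, 263.0], 0.93), ([411.0, 281.0, 436.0, 313.0], 0.66), ([450.0, 262.0, 482.0, 296.0], 0.61)]
((420.0769348144531, 297.6153869628906), (27.522769927978516, 19.79899024963379), 67.61986541748047)
((180.83786010742188, 287.97296142578125), (25.6462459564209, 28.27662467956543), 9.462322235107422)
((466.70751953125, 281.2735595703125), (24.038095474243164, 27.60947036743164), 15.945395469665527)
```

```bash
python3 -m creep '[{"translation":[-161,68.5,0],"angular":[0,0,0],"jaw":0.7},{"translation":[-161,68.5,0],"angular":[0,0,0],"jaw":0.7},{"translation":[-161,68.5,10],"angular":[0,0,0],"jaw":0.7},{"translation":[-161,68.5,70],"angular":[0,0,0],"jaw":0.7},{"translation":[-161,68.5,75],"angular":[0,0,0],"jaw":0.7},{"translation":[-161,68.5,75],"angular":[0,0,0],"jaw":0.7},{"translation":[-161,68.5,75],"angular":[0,0,0],"jaw":0.7},{"translation":[-161,68.5,75],"angular":[0,0,0],"jaw":0.7}]'
python3 - <<'E'
from h import *
im=ctrl.get_image("side")
go(560.5,-308,64,-.23)
u,v=px("side",[[560,-308,90]])[0].astype(int)
cv2.imwrite("pics/s4.png",cv2.resize(im[v-70:v+70,u-90:u+90,::-1],None,fx=4,fy=4,interpolation=cv2.INTER_CUBIC))
print(px("side",[[560.5,-308,88]])-[u-90,v-70])
E
```

```text
t: 17.4
ee_pos: [561.4, -299.2, 140.7]
orientation: [2.459, 1.951, 0.002]
ft_force: [0.3, -0.6, 1.3]
width: 61.5
grasp_force: 0.0
t 17.45 cur yaw -0.229 q1,q6 [-0.509 -0.279] TCP [ 561.2 -299.2  140.4]
translation [-8.7  1.1 76.4]
angular z 0.001 or -3.141 ends q6 about -0.272
[[90.10731247 70.86746859]]
```

View pics/s4.png

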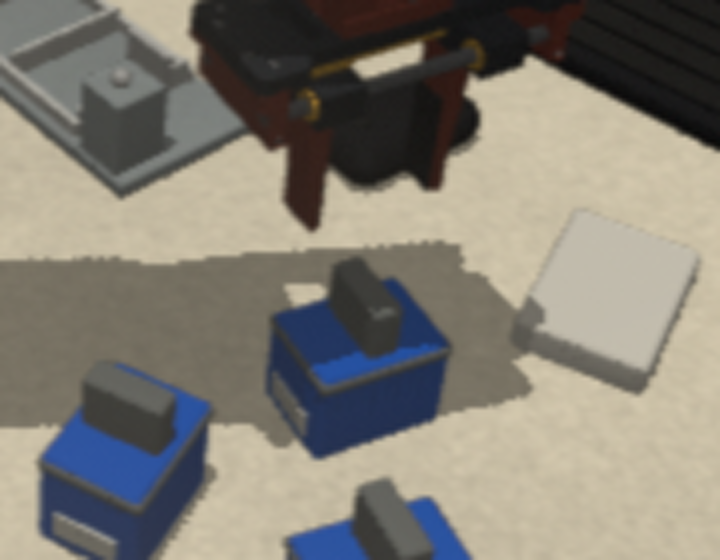

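The view shows full A's tab-top centre at about crop (368,286), against a predicted (360,283), so the position holds. I'll descend and grip.

```bash
python3 -m creep '[{"translation":[-8.7,1,20],"angular":[0,0,0],"jaw":0.7},{"translation":[-8.7,1,60],"angular":[0,0,0],"jaw":0.7},{"translation":[-8.7,1,75],"angular":[0,0,0],"jaw":0.7},{"translation":[-8.7,1,75],"angular":[0,0,0],"jaw":0.3},{"translation":[-8.7,1,75],"angular":[0,0,0],"jaw":0},{"translation":[-8.7,1,75],"angular":[0,0,0],"jaw":0},{"translation":[-8.7,1,75],"angular":[0,0,0],"jaw":0},{"translation":[-8.7,1,75],"angular":[0,0,0],"jaw":0}]'
```

```text
t: 18.45
ee_pos: [560.1, -308.2, 64.6]
orientation: [2.46, 1.951, 0.001]
ft_force: [1.3, 0.2, 4.3]
width: 17.6
grasp_force: 30.0
```

```bash
python3 -m creep '[{"translation":[0,0,0],"angular":[0,0,0],"jaw":0},{"translation":[0,0,0],"angular":[0,0,0],"jaw":0},{"translation":[0,0,-5],"angular":[0,0,0],"jaw":0},{"translation":[0,0,-20],"angular":[0,0,0],"jaw":0},{"translation":[0,0,-60],"angular":[0,0,0],"jaw":0},{"translation":[0,0,-110],"angular":[0,0,0],"jaw":0},{"translation":[0,0,-140],"angular":[0,0,0],"jaw":0},{"translation":[0,0,-140],"angular":[0,0,0],"jaw":0}]';  python3 -c "
from h import *
go(634,118.7,160,-.031)"
```

```text
t: 19.45
ee_pos: [560.5, -308.7, 206.8]
orientation: [2.458, 1.949, 0.003]
ft_force: [0.2, -0.4, -3.2]
width: 17.9
grasp_force: 30.0
t 19.45 cur yaw -0.23 q1,q6 [-0.522 -0.292] TCP [ 560.5 -308.7  206.8]
translation [432.9 -26.1  46. ]
angular z -0.199 or 2.943 ends q6 about 0.216
```

```bash
python3 -m creep '[{"translation":[433,-26,0],"angular":[0,0,-0.199],"jaw":0},{"translation":[433,-26,0],"angular":[0,0,-0.199],"jaw":0},{"translation":[433,-26,0],"angular":[0,0,-0.199],"jaw":0},{"translation":[433,-26,0],"angular":[0,0,-0.199],"jaw":0},{"translation":[433,-26,0],"angular":[0,0,-0.199],"jaw":0},{"translation":[433,-26,0],"angular":[0,0,-0.199],"jaw":0},{"translation":[433,-26,10],"angular":[0,0,-0.199],"jaw":0},{"translation":[433,-26,40],"angular":[0,0,-0.199],"jaw":0}]';  python3 -m creep '[{"translation":[0,0,60],"angular":[0,0,0],"jaw":0},{"translation":[0,0,60],"angular":[0,0,0],"jaw":0},{"translation":[0,0,60],"angular":[0,0,0],"jaw":0},{"translation":[0,0,60],"angular":[0,0,0],"jaw":0},{"translation":[0,0,60],"angular":[0,0,0],"jaw":0},{"translation":[0,0,60],"angular":[0,0,0],"jaw":0},{"translation":[0,0,60],"angular":[0,0,0],"jaw":0},{"translation":[0,0,60],"angular":[0,0,0],"jaw":0}]';python3 - <<'E'
from h import *
im=ctrl.get_image("side")
go(634,118.7,78,-.031)
o=ctrl.get_obs(); print(o["width"])
p=np.array([634,118.7]);z=o["ee_pos"][2]-64.6;print("underside",z)
u,v=px("side",[[634,100,50]])[0].astype(int)
cr=cv2.resize(im[v-60:v+60,u-80:u+80,::-1],None,fx=5,fy=5,interpolation=cv2.INTER_CUBIC)
d=np.array([632.2,49.2]);a=-.031;Rm=np.array([[np.cos(a),-np.sin(a)],[np.sin(a),np.cos(a)]])
# overlay: expected canister box bottom (green) from TCP; expected bay outline at rib top (red)
def poly(xy,z,col):
    q=(px("side",np.c_[xy,np.full(4,z)])-[u-80,v-60]+.5)*5
    cv2.polylines(cr,[q.astype(int)],True,col,1)
s=np.array([(1,1),(1,-1),(-1,-1),(-1,1)])
poly(o["ee_pos"][:2]+(s*[38,28])@Rm.T,z,(0,255,0));poly(o["ee_pos"][:2]+(s*[38,28])@Rm.T,z+58,(0,255,0))
poly(d+(s*[44,33]+[0,70])@Rm.T,30,(0,0,255));poly(d+(s*[44,33]+[0,0])@Rm.T,30,(0,0,255));poly(d+(s*[55,175]+[0,15])@Rm.T,12,(255,0,255))
cv2.imwrite("pics/s5.png",cr)
E
```

```text
t: 20.45
ee_pos: [633.2, 124.0, 162.9]
orientation: [2.25, 2.192, 0.003]
ft_force: [-0.0, -0.1, -2.6]
width: 18.0
grasp_force: 30.0
t: 21.45
ee_pos: [632.8, 119.6, 103.8]
orientation: [2.256, 2.187, 0.0]
ft_force: [-0.2, -0.6, -2.8]
width: 17.7
grasp_force: 30.0
t 21.5 cur yaw -0.031 q1,q6 [0.168 0.199] TCP [632.7 119.6 103.7]
translation [-0.9  1.3 25.7]
angular z 0.0 or -3.142 ends q6 about 0.216
17.813215444123102
underside 39.14645059307725
```

View pics/s5.png

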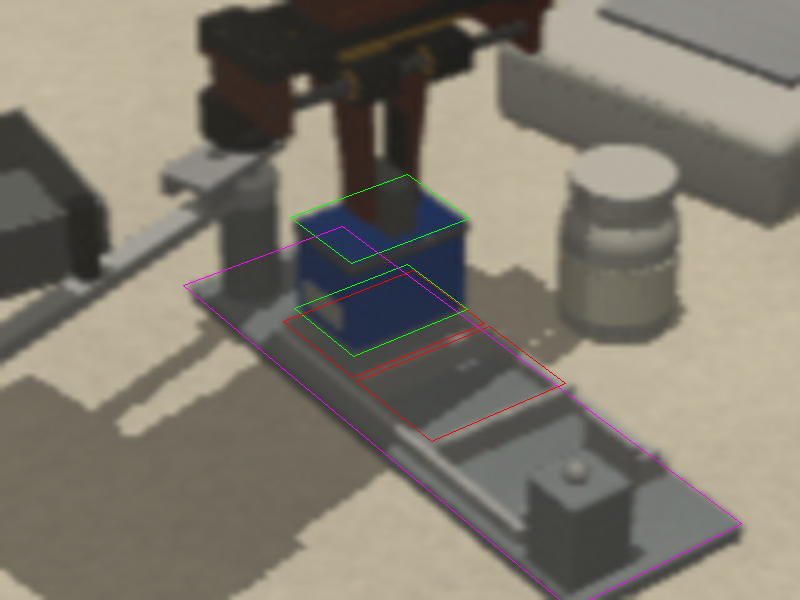

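The overlay matches the dock and the canister to about 2 mm, with box corners at (466,310) and (355,352), so it's safe to lower into bay 2.

```bash
python3 -m creep '[{"translation":[-0.5,0.8,6],"angular":[0,0,0],"jaw":0},{"translation":[-0.5,0.8,12],"angular":[0,0,0],"jaw":0},{"translation":[-0.5,0.8,17],"angular":[0,0,0],"jaw":0},{"translation":[-0.5,0.8,21],"angular":[0,0,0],"jaw":0},{"translation":[-0.5,0.8,25],"angular":[0,0,0],"jaw":0},{"translation":[-0.5,0.8,27],"angular":[0,0,0],"jaw":0},{"translation":[-0.5,0.8,27],"angular":[0,0,0],"jaw":0},{"translation":[-0.5,0.8,27],"angular":[0,0,0],"jaw":0}]'
```

```text
t: 22.5
ee_pos: [633.6, 119.1, 76.8]
orientation: [2.255, 2.187, 0.0]
ft_force: [0.2, 0.7, -2.4]
width: 17.7
grasp_force: 30.0
```

```bash
python3 -m creep '[{"translation":[0,0,0.5],"angular":[0,0,0],"jaw":0.5},{"translation":[0,0,0],"angular":[0,0,0],"jaw":0.5},{"translation":[0,0,0],"angular":[0,0,0],"jaw":0.6},{"translation":[0,0,-30],"angular":[0,0,0],"jaw":0.6},{"translation":[0,0,-80],"angular":[0,0,0],"jaw":0.6},{"translation":[0,0,-130],"angular":[0,0,0],"jaw":0.6},{"translation":[0,0,-130],"angular":[0,0,0],"jaw":0.7},{"translation":[0,0,-130],"angular":[0,0,0],"jaw":0.7}]';  python3 -c "
from h import *
go(422,-285,150,.3)"
```

```text
t: 23.5
ee_pos: [633.1, 119.0, 206.4]
orientation: [-2.255, -2.187, 0.001]
ft_force: [-0.0, -0.2, -0.4]
width: 61.4
grasp_force: 0.0
t 23.5 cur yaw -0.031 q1,q6 [0.167 0.198] TCP [633.1 119.  206.4]
translation [-410.3 -198.4   56.5]
angular z -0.331 or 2.811 ends q6 about -0.894
```

```bash
python3 -m creep '[{"translation":[-410,-198,0],"angular":[0,0,-0.331],"jaw":0.7},{"translation":[-410,-198,0],"angular":[0,0,-0.331],"jaw":0.7},{"translation":[-410,-198,0],"angular":[0,0,-0.331],"jaw":0.7},{"translation":[-410,-198,0],"angular":[0,0,-0.331],"jaw":0.7},{"translation":[-410,-198,0],"angular":[0,0,-0.331],"jaw":0.7},{"translation":[-410,-198,0],"angular":[0,0,-0.331],"jaw":0.7},{"translation":[-410,-198,20],"angular":[0,0,-0.331],"jaw":0.7},{"translation":[-410,-198,56],"angular":[0,0,-0.331],"jaw":0.7}]'
python3 - <<'E'
from h import *
im=ctrl.get_image("side")
go(422,-285,64,.3)
for c in ("side","top"): print([(np.round(x["rect"]).tolist(),round(x["score"],2)) for x in ctrl.look_for(c,"full0")])
u0,v0=290,280
cr=cv2.resize(im[v0:v0+140,u0:u0+180,::-1],None,fx=4,fy=4,interpolation=cv2.INTER_CUBIC)
for x,y,a in((422,-285,.3),(462.7,-416,-.305)):
    Rm=np.array([[np.cos(a),-np.sin(a)],[np.sin(a),np.cos(a)]]);s=np.array([(1,1),(1,-1),(-1,-1),(-1,1)])
    for m,z in(((38,28),58),((9,22),88)):
        q=(px("side",np.c_[[x,y]+(s*m)@Rm.T,np.full(4,z)])-[u0,v0]+.5)*4
        cv2.polylines(cr,[q.astype(int)],True,(0,255,0),1)
cv2.imwrite("pics/s6.png",cr)
E
```

```text
t: 24.5
ee_pos: [421.8, -287.4, 150.2]
orientation: [1.867, 2.524, -0.0]
ft_force: [0.0, 0.3, 0.3]
width: 61.6
grasp_force: 0.0
t 24.55 cur yaw 0.297 q1,q6 [-0.622 -0.919] TCP [ 418.2 -285.7  144.6]
translation [-0.9  4.3 80.5]
angular z -0.003 or 3.139 ends q6 about -0.894
[([272.0, 210.0, 311.0, 245.0], 0.91), ([310.0, 334.0, 356.0, 390.0], 0.66), ([371.0, 367.0, 423.0, 423.0], 0.62)]
[([416.0, 229.0, 438.0, 263.0], 0.93), ([411.0, 281.0, 436.0, 313.0], 0.66), ([450.0, 262.0, 482.0, 296.0], 0.61)]
```

View pics/s6.png

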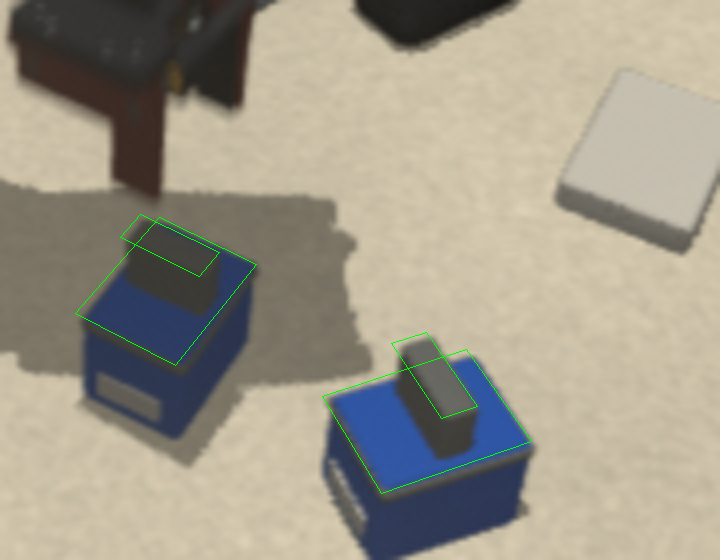

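The overlay fits both remaining fulls within about 2 mm, with tab tops at (170,250) and (437,377). I'll descend on B.

```bash
python3 -m creep '[{"translation":[-1,4,20],"angular":[0,0,0],"jaw":0.7},{"translation":[-1,4,60],"angular":[0,0,0],"jaw":0.7},{"translation":[-1,4,80],"angular":[0,0,0],"jaw":0.7},{"translation":[-1,4,80],"angular":[0,0,0],"jaw":0.3},{"translation":[-1,4,80],"angular":[0,0,0],"jaw":0},{"translation":[-1,4,80],"angular":[0,0,0],"jaw":0},{"translation":[-1,4,80],"angular":[0,0,0],"jaw":0},{"translation":[-1,4,80],"angular":[0,0,0],"jaw":0}]'
```

```text
t: 25.65
ee_pos: [426.8, -284.4, 71.1]
orientation: [1.865, 2.528, -0.0]
ft_force: [0.1, -0.0, -4.0]
width: 17.9
grasp_force: 30.0
```

```bash
python3 -m creep '[{"translation":[0,0,0],"angular":[0,0,0],"jaw":0},{"translation":[0,0,0],"angular":[0,0,0],"jaw":0},{"translation":[0,0,-5],"angular":[0,0,0],"jaw":0},{"translation":[0,0,-20],"angular":[0,0,0],"jaw":0},{"translation":[0,0,-60],"angular":[0,0,0],"jaw":0},{"translation":[0,0,-110],"angular":[0,0,0],"jaw":0},{"translation":[0,0,-140],"angular":[0,0,0],"jaw":0},{"translation":[0,0,-140],"angular":[0,0,0],"jaw":0}]';  python3 -c "
from h import *
go(631.8,48.7,160,-.031);print(ctrl.get_obs()['width'])"
```

```text
t: 26.65
ee_pos: [428.4, -285.3, 213.8]
orientation: [1.861, 2.523, 0.0]
ft_force: [0.8, 0.0, -3.1]
width: 17.7
grasp_force: 29.9
t 26.65 cur yaw 0.3 q1,q6 [-0.611 -0.911] TCP [ 428.4 -285.3  213.8]
translation [259.2 292.8  53.6]
angular z 0.331 or -2.811 ends q6 about 0.108
17.656797957272794
```

```bash
python3 -m creep '[{"translation":[259,293,0],"angular":[0,0,0.331],"jaw":0},{"translation":[259,293,0],"angular":[0,0,0.331],"jaw":0},{"translation":[259,293,0],"angular":[0,0,0.331],"jaw":0},{"translation":[259,293,0],"angular":[0,0,0.331],"jaw":0},{"translation":[259,293,0],"angular":[0,0,0.331],"jaw":0},{"translation":[259,293,0],"angular":[0,0,0.331],"jaw":0},{"translation":[259,293,0],"angular":[0,0,0.331],"jaw":0},{"translation":[259,293,30],"angular":[0,0,0.331],"jaw":0}]';  python3 -m creep '[{"translation":[0,0,60],"angular":[0,0,0],"jaw":0},{"translation":[0,0,60],"angular":[0,0,0],"jaw":0},{"translation":[0,0,60],"angular":[0,0,0],"jaw":0},{"translation":[0,0,60],"angular":[0,0,0],"jaw":0},{"translation":[0,0,60],"angular":[0,0,0],"jaw":0},{"translation":[0,0,60],"angular":[0,0,0],"jaw":0},{"translation":[0,0,60],"angular":[0,0,0],"jaw":0},{"translation":[0,0,60],"angular":[0,0,0],"jaw":0}]';python3 - <<'E'
from h import *
im=ctrl.get_image("side")
go(632.5,48.7,84,-.031)
o=ctrl.get_obs(); print(o["width"])
z=o["ee_pos"][2]-71;print("underside",z)
u,v=px("side",[[634,50,60]])[0].astype(int)
cr=cv2.resize(im[v-60:v+60,u-80:u+80,::-1],None,fx=5,fy=5,interpolation=cv2.INTER_CUBIC)
d=np.array([632.2,49.2]);a=-.031;Rm=np.array([[np.cos(a),-np.sin(a)],[np.sin(a),np.cos(a)]])
def poly(xy,z,col):
    q=(px("side",np.c_[xy,np.full(4,z)])-[u-80,v-60]+.5)*5
    cv2.polylines(cr,[q.astype(int)],True,col,1)
s=np.array([(1,1),(1,-1),(-1,-1),(-1,1)])
poly(o["ee_pos"][:2]+(s*[38,28])@Rm.T,z,(0,255,0));poly(o["ee_pos"][:2]+(s*[38,28])@Rm.T,z+58,(0,255,0))
poly(d+(s*[44,33]-[0,70])@Rm.T,30,(0,0,255));poly(d+(s*[44,33]+[0,0])@Rm.T,30,(0,0,255));poly(d+(s*[38,28]+[0,70])@Rm.T,70,(255,255,0))
cv2.imwrite("pics/s7.png",cr)
E
```

```text
t: 27.65
ee_pos: [632.2, 51.5, 181.0]
orientation: [2.251, 2.188, 0.004]
ft_force: [0.6, 0.1, -4.8]
width: 17.7
grasp_force: 30.0
t: 28.65
ee_pos: [630.4, 49.7, 120.8]
orientation: [2.256, 2.187, 0.0]
ft_force: [0.0, 0.3, -3.7]
width: 17.4
grasp_force: 30.0
t 28.7 cur yaw -0.031 q1,q6 [0.06  0.091] TCP [630.4  49.7 120.8]
translation [-0.9  2.1 36.8]
angular z 0.0 or -3.142 ends q6 about 0.108
17.975531296048413
underside 49.76298692211719
```

View pics/s7.png

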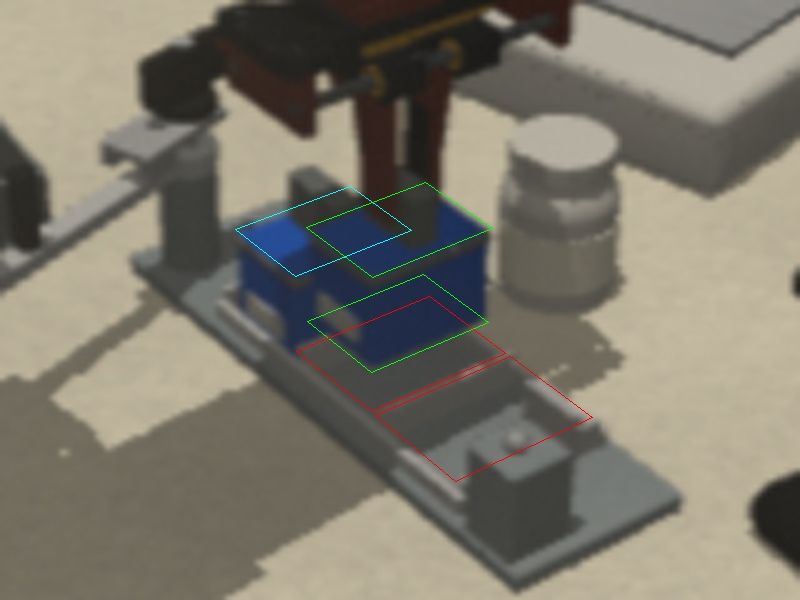

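Full A sits level in bay 2, and B lines up over bay 1 in the overlay (green corner at (488,322)). I'll lower it.

```bash
python3 -m creep '[{"translation":[-0.5,1.5,10],"angular":[0,0,0],"jaw":0},{"translation":[-0.5,1.5,18],"angular":[0,0,0],"jaw":0},{"translation":[-0.5,1.5,24],"angular":[0,0,0],"jaw":0},{"translation":[-0.5,1.5,29],"angular":[0,0,0],"jaw":0},{"translation":[-0.5,1.5,33],"angular":[0,0,0],"jaw":0},{"translation":[-0.5,1.5,36],"angular":[0,0,0],"jaw":0},{"translation":[-0.5,1.5,37.5],"angular":[0,0,0],"jaw":0},{"translation":[-0.5,1.5,37.5],"angular":[0,0,0],"jaw":0}]'
```

```text
t: 29.7
ee_pos: [631.9, 49.1, 83.3]
orientation: [2.256, 2.187, 0.0]
ft_force: [-0.3, -0.7, -2.9]
width: 17.9
grasp_force: 30.0
```

```bash
python3 -m creep '[{"translation":[0,0,0.3],"angular":[0,0,0],"jaw":0.5},{"translation":[0,0,0],"angular":[0,0,0],"jaw":0.5},{"translation":[0,0,0],"angular":[0,0,0],"jaw":0.6},{"translation":[0,0,-30],"angular":[0,0,0],"jaw":0.6},{"translation":[0,0,-80],"angular":[0,0,0],"jaw":0.6},{"translation":[0,0,-130],"angular":[0,0,0],"jaw":0.6},{"translation":[0,0,-130],"angular":[0,0,0],"jaw":0.7},{"translation":[0,0,-130],"angular":[0,0,0],"jaw":0.7}]';  python3 -c "
from h import *
go(463,-416,150,-.305)"
```

```text
t: 30.7
ee_pos: [631.4, 49.1, 212.9]
orientation: [-2.255, -2.187, 0.0]
ft_force: [-0.4, 1.4, 0.1]
width: 61.3
grasp_force: 0.0
t 30.7 cur yaw -0.031 q1,q6 [0.059 0.09 ] TCP [631.4  49.1 212.9]
translation [-470.1 -153.9   63. ]
angular z 0.274 or -2.868 ends q6 about -0.427
```

```bash
python3 -m creep '[{"translation":[-470,-154,0],"angular":[0,0,0.274],"jaw":0.7},{"translation":[-470,-154,0],"angular":[0,0,0.274],"jaw":0.7},{"translation":[-470,-154,0],"angular":[0,0,0.274],"jaw":0.7},{"translation":[-470,-154,0],"angular":[0,0,0.274],"jaw":0.7},{"translation":[-470,-154,0],"angular":[0,0,0.274],"jaw":0.7},{"translation":[-470,-154,0],"angular":[0,0,0.274],"jaw":0.7},{"translation":[-470,-154,0],"angular":[0,0,0.274],"jaw":0.7},{"translation":[-470,-154,0],"angular":[0,0,0.274],"jaw":0.7}]';  python3 -m creep '[{"translation":[0,0,60],"angular":[0,0,0],"jaw":0.7},{"translation":[0,0,60],"angular":[0,0,0],"jaw":0.7},{"translation":[0,0,60],"angular":[0,0,0],"jaw":0.7},{"translation":[0,0,60],"angular":[0,0,0],"jaw":0.7},{"translation":[0,0,60],"angular":[0,0,0],"jaw":0.7},{"translation":[0,0,60],"angular":[0,0,0],"jaw":0.7},{"translation":[0,0,60],"angular":[0,0,0],"jaw":0.7},{"translation":[0,0,60],"angular":[0,0,0],"jaw":0.7}]';python3 - <<'E'
from h import *
im=ctrl.get_image("side")
go(463,-416,66,-.305)
u0,v0=250,180
cr=cv2.resize(im[v0:v0+240,u0:u0+200,::-1],None,fx=2.5,fy=2.5,interpolation=cv2.INTER_CUBIC)
s=np.array([(1,1),(1,-1),(-1,-1),(-1,1)])
for x,y,a,b in((462.7,-416,-.305,0),(632.2,49.2,-.031,12),(634.4,119.2,-.031,12)):
    Rm=np.array([[np.cos(a),-np.sin(a)],[np.sin(a),np.cos(a)]])
    for m,z in(((38,28),58),((9,22),88)):
        q=(px("side",np.c_[[x,y]+(s*m)@Rm.T,np.full(4,z+b)])-[u0,v0]+.5)*2.5
        cv2.polylines(cr,[q.astype(int)],True,(0,255,0),1)
cv2.imwrite("pics/s8.png",cr)
E
```

```text
t: 31.7
ee_pos: [461.5, -417.1, 211.1]
orientation: [-2.531, -1.856, 0.001]
ft_force: [-0.0, -0.5, -0.3]
width: 61.3
grasp_force: 0.0
t: 32.7
ee_pos: [463.4, -415.9, 153.4]
orientation: [2.533, 1.858, 0.0]
ft_force: [0.5, 0.4, -0.4]
width: 61.0
grasp_force: 0.0
t 32.75 cur yaw -0.305 q1,q6 [-0.751 -0.446] TCP [ 463.4 -415.9  153.3]
translation [-0.2 -0.3 87.3]
angular z 0.0 or -3.142 ends q6 about -0.427
```

View pics/s8.png

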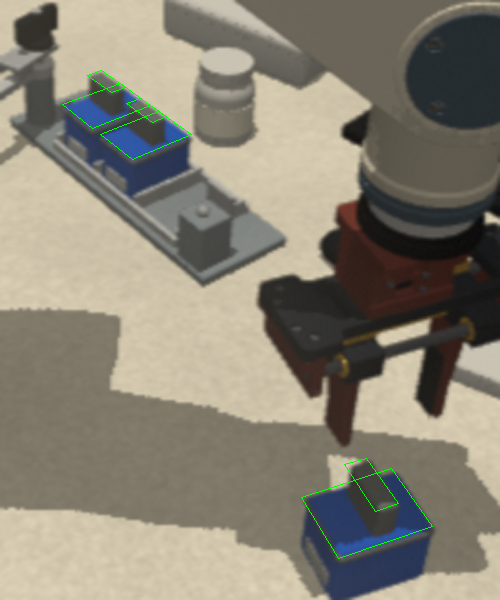

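Both seated canisters match the overlay, fully down. C is still in place, with its tab at crop (372,487).

```bash
python3 -m creep '[{"translation":[0,0,20],"angular":[0,0,0],"jaw":0.7},{"translation":[0,0,60],"angular":[0,0,0],"jaw":0.7},{"translation":[0,0,87],"angular":[0,0,0],"jaw":0.7},{"translation":[0,0,87],"angular":[0,0,0],"jaw":0.3},{"translation":[0,0,87],"angular":[0,0,0],"jaw":0},{"translation":[0,0,87],"angular":[0,0,0],"jaw":0},{"translation":[0,0,87],"angular":[0,0,0],"jaw":0},{"translation":[0,0,87],"angular":[0,0,0],"jaw":0}]'
```

```text
t: 33.75
ee_pos: [463.9, -416.3, 67.0]
orientation: [2.532, 1.857, 0.001]
ft_force: [0.1, 0.3, -3.4]
width: 17.8
grasp_force: 30.0
```

```bash
python3 -m creep '[{"translation":[0,0,0],"angular":[0,0,0],"jaw":0},{"translation":[0,0,0],"angular":[0,0,0],"jaw":0},{"translation":[0,0,-5],"angular":[0,0,0],"jaw":0},{"translation":[0,0,-20],"angular":[0,0,0],"jaw":0},{"translation":[0,0,-60],"angular":[0,0,0],"jaw":0},{"translation":[0,0,-110],"angular":[0,0,0],"jaw":0},{"translation":[0,0,-140],"angular":[0,0,0],"jaw":0},{"translation":[0,0,-140],"angular":[0,0,0],"jaw":0}]';  python3 -c "
from h import *
go(629.7,-21.2,160,-.031);print(ctrl.get_obs()['width'])"
```

```text
t: 34.75
ee_pos: [464.4, -416.9, 209.3]
orientation: [2.529, 1.855, 0.001]
ft_force: [0.0, 0.5, -3.5]
width: 17.6
grasp_force: 30.0
t 34.75 cur yaw -0.305 q1,q6 [-0.751 -0.446] TCP [ 464.4 -416.9  209.3]
translation [427.2  38.6  48.5]
angular z -0.274 or 2.868 ends q6 about -0.003
17.610744389033744
```

```bash
python3 -m creep '[{"translation":[427,38.5,0],"angular":[0,0,-0.274],"jaw":0},{"translation":[427,38.5,0],"angular":[0,0,-0.274],"jaw":0},{"translation":[427,38.5,0],"angular":[0,0,-0.274],"jaw":0},{"translation":[427,38.5,0],"angular":[0,0,-0.274],"jaw":0},{"translation":[427,38.5,0],"angular":[0,0,-0.274],"jaw":0},{"translation":[427,38.5,0],"angular":[0,0,-0.274],"jaw":0},{"translation":[427,38.5,0],"angular":[0,0,-0.274],"jaw":0},{"translation":[427,38.5,30],"angular":[0,0,-0.274],"jaw":0}]';  python3 -m creep '[{"translation":[0,0,60],"angular":[0,0,0],"jaw":0},{"translation":[0,0,60],"angular":[0,0,0],"jaw":0},{"translation":[0,0,60],"angular":[0,0,0],"jaw":0},{"translation":[0,0,60],"angular":[0,0,0],"jaw":0},{"translation":[0,0,60],"angular":[0,0,0],"jaw":0},{"translation":[0,0,60],"angular":[0,0,0],"jaw":0},{"translation":[0,0,60],"angular":[0,0,0],"jaw":0},{"translation":[0,0,60],"angular":[0,0,0],"jaw":0}]';python3 - <<'E'
from h import *
im=ctrl.get_image("side")
go(629.9,-21.2,78.5,-.031)
o=ctrl.get_obs(); print(o["width"])
z=o["ee_pos"][2]-66.5;print("underside",z)
u,v=px("side",[[630,-20,60]])[0].astype(int)
cr=cv2.resize(im[v-60:v+60,u-80:u+80,::-1],None,fx=5,fy=5,interpolation=cv2.INTER_CUBIC)
d=np.array([632.2,49.2]);a=-.031;Rm=np.array([[np.cos(a),-np.sin(a)],[np.sin(a),np.cos(a)]])
def poly(xy,z,col):
    q=(px("side",np.c_[xy,np.full(4,z)])-[u-80,v-60]+.5)*5
    cv2.polylines(cr,[q.astype(int)],True,col,1)
s=np.array([(1,1),(1,-1),(-1,-1),(-1,1)])
poly(o["ee_pos"][:2]+(s*[38,28])@Rm.T,z,(0,255,0));poly(o["ee_pos"][:2]+(s*[38,28])@Rm.T,z+58,(0,255,0))
poly(d+(s*[44,33]-[0,70])@Rm.T,30,(0,0,255))
cv2.imwrite("pics/s9.png",cr)
E
```

```text
t: 35.75
ee_pos: [630.3, -16.4, 176.1]
orientation: [2.249, 2.191, 0.004]
ft_force: [-1.2, -1.1, -3.7]
width: 17.6
grasp_force: 30.0
t: 36.75
ee_pos: [628.3, -20.1, 116.3]
orientation: [-2.256, -2.187, -0.0]
ft_force: [0.1, 0.2, -2.8]
width: 17.9
grasp_force: 30.0
t 36.8 cur yaw -0.031 q1,q6 [-0.051 -0.02 ] TCP [628.3 -20.2 116.3]
translation [-1.   1.6 37.8]
angular z -0.0 or 3.142 ends q6 about -0.003
17.24887669247287
underside 49.75270424487226
```

View pics/s9.png

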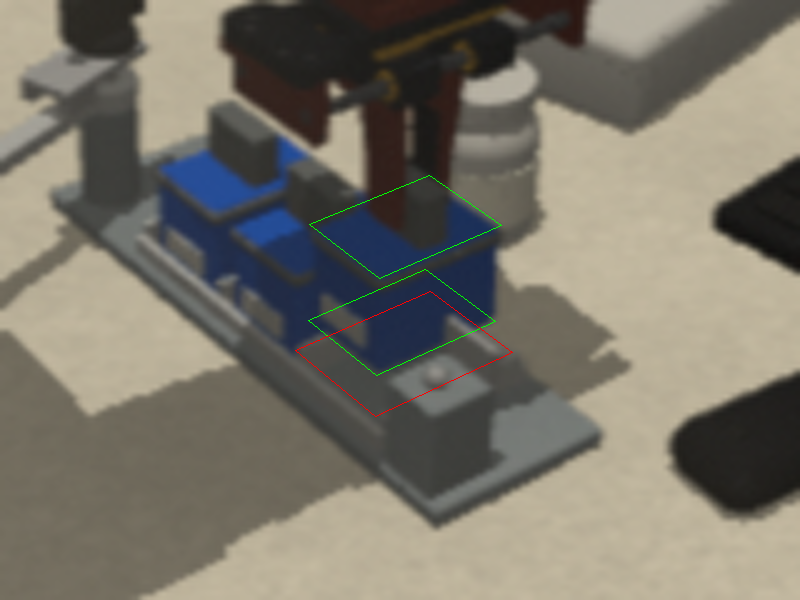

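The canister lines up over bay 0 within about 2 mm, with its top corner at (500,232). I'll lower it.

```bash
python3 -m creep '[{"translation":[-0.7,1.2,10],"angular":[0,0,0],"jaw":0},{"translation":[-0.7,1.2,18],"angular":[0,0,0],"jaw":0},{"translation":[-0.7,1.2,24],"angular":[0,0,0],"jaw":0},{"translation":[-0.7,1.2,29],"angular":[0,0,0],"jaw":0},{"translation":[-0.7,1.2,33],"angular":[0,0,0],"jaw":0},{"translation":[-0.7,1.2,36],"angular":[0,0,0],"jaw":0},{"translation":[-0.7,1.2,37.7],"angular":[0,0,0],"jaw":0},{"translation":[-0.7,1.2,37.7],"angular":[0,0,0],"jaw":0}]'
```

```text
t: 37.8
ee_pos: [629.6, -21.0, 79.0]
orientation: [2.255, 2.187, 0.0]
ft_force: [-1.4, -0.2, 1.0]
width: 17.9
grasp_force: 30.0
```

```bash
python3 -m creep '[{"translation":[0,0,0.3],"angular":[0,0,0],"jaw":0.5},{"translation":[0,0,0],"angular":[0,0,0],"jaw":0.5},{"translation":[0,0,0],"angular":[0,0,0],"jaw":0.6},{"translation":[0,0,-30],"angular":[0,0,0],"jaw":0.6},{"translation":[0,0,-80],"angular":[0,0,0],"jaw":0.6},{"translation":[0,0,-130],"angular":[0,0,0],"jaw":0.4},{"translation":[0,0,-130],"angular":[0,0,0],"jaw":0.4},{"translation":[0,0,-130],"angular":[0,0,0],"jaw":0.4}]';  python3 - <<'E'
from h import *
h=np.array([609.8,213.3])
for k in (0,.25,.5,.75,1,1.15,1.25,1.27):
    a=-np.pi/2-.031-1.25+k; print(k,(h+130*np.array([np.cos(a),np.sin(a)])).round(1))
print([(d["rect"],d["score"]) for d in ctrl.look_for("top","keeper")]) if ctrl.get_image("top") is not None else 0
go(486,175,108,-1.25)
E
```

```text
t: 38.8
ee_pos: [629.1, -20.9, 208.1]
orientation: [-2.255, -2.186, 0.001]
ft_force: [-0.9, 0.4, -0.4]
width: 35.2
grasp_force: 0.0
0 [485.2 176.2]
0.25 [498.3 146.5]
0.5 [518.3 121. ]
0.75 [544.  101.2]
1 [573.7  88.4]
1.15 [592.8  84.4]
1.25 [605.8  83.4]
1.27 [608.4  83.3]
[([235.5, 246.4, 257.8, 311.0], 0.78)]
t 38.9 cur yaw -0.031 q1,q6 [-0.052 -0.021] TCP [628.4 -20.8 206.8]
translation [ 191.3 -148.1   99.3]
angular z 1.219 or -1.923 ends q6 about 1.596
```

```bash
python3 -m creep '[{"translation":[192,-148,10],"angular":[0,0,1.25],"jaw":0.6},{"translation":[192,-148,10],"angular":[0,0,1.25],"jaw":0.6},{"translation":[192,-148,10],"angular":[0,0,1.25],"jaw":0.6},{"translation":[192,-148,10],"angular":[0,0,1.25],"jaw":0.6},{"translation":[192,-148,10],"angular":[0,0,1.25],"jaw":0.6},{"translation":[192,-148,30],"angular":[0,0,1.25],"jaw":0.6},{"translation":[192,-148,50],"angular":[0,0,1.25],"jaw":0.6},{"translation":[192,-148,50],"angular":[0,0,1.25],"jaw":0.6}]';  python3 - <<'E'
from h import *
go(485.5,175.5,108,-1.281)
im=ctrl.get_image("side")
u,v=px("side",[[485.5,175,120]])[0].astype(int)
cr=cv2.resize(im[v-50:v+50,u-65:u+65,::-1],None,fx=6,fy=6,interpolation=cv2.INTER_CUBIC)
for z in (133,88): cv2.circle(cr,tuple(((px("side",[[485.5,175.5,z]])[0]-[u-65,v-50]+.5)*6).astype(int)),4,(0,255,0),1)
e=ctrl.get_obs()["ee_pos"]; cv2.circle(cr,tuple(((px("side",[e])[0]-[u-65,v-50]+.5)*6).astype(int)),4,(0,0,255),1)
cv2.imwrite("pics/s10.png",cr)
E
```

```text
t: 39.9
ee_pos: [485.6, 175.0, 156.2]
orientation: [3.107, 0.456, -0.009]
ft_force: [-0.0, 0.3, -0.1]
width: 53.1
grasp_force: 0.0
t 39.9 cur yaw -1.28 q1,q6 [0.323 1.602] TCP [485.6 175.  156.2]
translation [ 0.3 -0.5 48.2]
angular z 0.001 or -3.14 ends q6 about 1.628
```

View pics/s10.png

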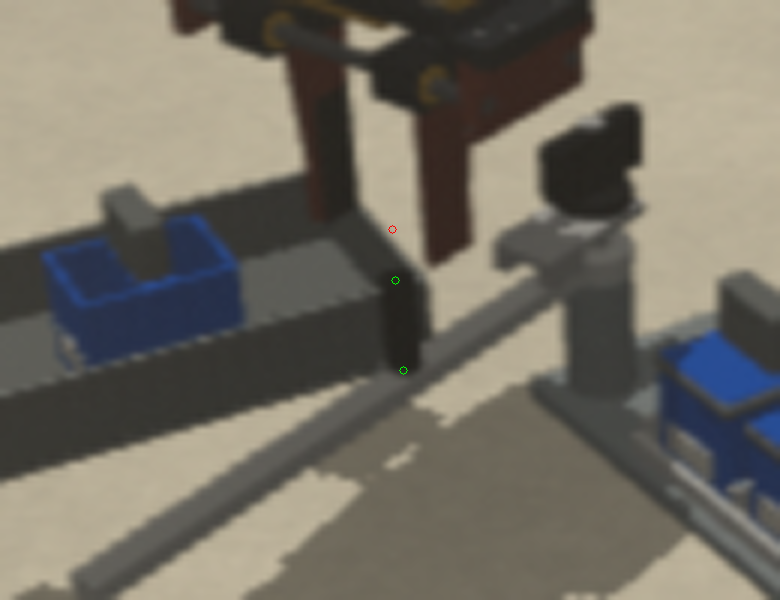

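The empty stands upright in the tote, and the post's axis at crop (403,325) matches the prediction between the fingers. I'll descend and grip the post.

```bash
python3 -m creep '[{"translation":[0,0,20],"angular":[0,0,0],"jaw":0.6},{"translation":[0,0,48],"angular":[0,0,0],"jaw":0.6},{"translation":[0,0,48],"angular":[0,0,0],"jaw":0.3},{"translation":[0,0,48],"angular":[0,0,0],"jaw":0},{"translation":[0,0,48],"angular":[0,0,0],"jaw":0},{"translation":[0,0,48],"angular":[0,0,0],"jaw":0},{"translation":[0,0,48],"angular":[0,0,0],"jaw":0},{"translation":[0,0,48],"angular":[0,0,0],"jaw":0}]'
python3 - <<'E'
from h import *
o=ctrl.get_obs();e=o["ee_pos"];A=R.from_rotvec(o["orientation"]).as_matrix()
print(o["width"],o["ft_force"].round(1),e)
h=np.array([609.8,213.3]);r=e[:2]-h;print("radius",np.hypot(*r),"ang",np.arctan2(*r[::-1])+np.pi/2+.031+1.25)
r*=130/np.hypot(*r)
for k in np.r_[np.arange(1,9)*.15,1.25,1.29]:
    c,s=np.cos(k),np.sin(k);p=h+np.array([c*r[0]-s*r[1],s*r[0]+c*r[1]])
    print(round(k,3),(A.T@np.r_[p-e[:2],0]).round(1))
E
```

```text
t: 40.95
ee_pos: [488.1, 175.8, 111.3]
orientation: [-3.108, -0.454, -0.002]
ft_force: [-0.0, 0.1, 6.1]
width: 15.0
grasp_force: 30.0
15.021470977288002 [-0.   0.1  6.1] [488.05605316 175.77516844 111.29493747]
radius 127.39584599616867 ang 0.009191430532540457
0.15 [-1.  19.4 -0. ]
0.3 [ 3.5 38.4  0. ]
0.45 [10.8 56.4  0. ]
0.6 [20.8 73.2  0. ]
0.75 [33.1 88.3  0. ]
0.9 [4.750e+01 1.014e+02 1.000e-01]
1.05 [6.370e+01 1.122e+02 1.000e-01]
1.2 [8.140e+01 1.204e+02 1.000e-01]
1.25 [8.750e+01 1.226e+02 1.000e-01]
1.29 [9.250e+01 1.241e+02 1.000e-01]
```

```bash
python3 -m creep '[{"translation":[-1,9.7,0],"angular":[0,0,-0.075],"jaw":0},{"translation":[-1,19.4,0],"angular":[0,0,-0.15],"jaw":0},{"translation":[1,29,0],"angular":[0,0,-0.225],"jaw":0},{"translation":[3.5,38.4,0],"angular":[0,0,-0.3],"jaw":0},{"translation":[7,47.5,0],"angular":[0,0,-0.375],"jaw":0},{"translation":[10.8,56.4,0],"angular":[0,0,-0.45],"jaw":0},{"translation":[15.6,65,0],"angular":[0,0,-0.525],"jaw":0},{"translation":[20.8,73.2,0],"angular":[0,0,-0.6],"jaw":0}]'
python3 - <<'E'
from h import *
o=ctrl.get_obs();e=o["ee_pos"];A=R.from_rotvec(o["orientation"]).as_matrix()
print(o["width"],o["ft_force"].round(1),e)
h=np.array([609.8,213.3]);r=e[:2]-h;k0=np.arctan2(*r[::-1])+np.pi/2+.031+1.25;print("radius",np.hypot(*r),"ang",k0)
for k in (.7,.8,.9,1.,1.1,1.15,1.2,1.25,1.29):
    k-=k0;c,s=np.cos(k),np.sin(k);p=h+np.array([c*r[0]-s*r[1],s*r[0]+c*r[1]])
    print(round(k,3),(A.T@np.r_[p-e[:2],0]).round(1))
E
```

```text
t: 41.95
ee_pos: [531.3, 112.6, 111.4]
orientation: [2.834, 1.355, 0.01]
ft_force: [6.3, 8.7, -2.3]
width: 15.3
grasp_force: 30.0
15.308382773786652 [ 6.3  8.7 -2.3] [531.3005526  112.64474837 111.41450492]
radius 127.6465546820991 ang 0.6186456639059509
0.081 [ 0.6 10.4  0. ]
0.181 [ 2.5 23.   0.1]
0.281 [ 5.6 35.4  0.1]
0.381 [10.  47.3  0.2]
0.481 [15.5 58.8  0.3]
0.531 [18.7 64.4  0.3]
0.581 [22.1 69.7  0.3]
0.631 [25.9 74.9  0.4]
0.671 [29.  78.9  0.4]
```

```bash
python3 -m creep '[{"translation":[0.6,10.4,0],"angular":[0,0,-0.08],"jaw":0},{"translation":[2.5,23,0],"angular":[0,0,-0.18],"jaw":0},{"translation":[5.6,35.4,0],"angular":[0,0,-0.28],"jaw":0},{"translation":[10,47.3,0],"angular":[0,0,-0.38],"jaw":0},{"translation":[15.5,58.8,0],"angular":[0,0,-0.48],"jaw":0},{"translation":[20.4,67,0],"angular":[0,0,-0.555],"jaw":0},{"translation":[25.9,75,0],"angular":[0,0,-0.63],"jaw":0},{"translation":[27.5,77,0],"angular":[0,0,-0.65],"jaw":0}]'
python3 - <<'E'
from h import *
o=ctrl.get_obs();e=o["ee_pos"]
print(o["width"],o["ft_force"].round(1),o["moment"].round(2),e)
h=np.array([609.8,213.3]);r=e[:2]-h;print("radius",np.hypot(*r),"ang",np.arctan2(*r[::-1])+np.pi/2+.031+1.25)
E
```

```text
t: 42.95
ee_pos: [607.0, 84.8, 111.4]
orientation: [2.254, 2.186, 0.004]
ft_force: [1.2, 2.3, 5.5]
width: 15.5
grasp_force: 30.0
15.491375342869476 [1.2 2.3 5.5] [ 0.43 -0.16 -0.18] [607.00765927  84.8111352  111.37102569]
radius 128.51920302214043 ang 1.2592712590402382
```

```bash
python3 -m creep '[{"translation":[0,1,0],"angular":[0,0,0],"jaw":0},{"translation":[0,2,0],"angular":[0,0,0],"jaw":0},{"translation":[0,3,0],"angular":[0,0,-0.01],"jaw":0},{"translation":[0,4,0],"angular":[0,0,-0.02],"jaw":0},{"translation":[0,5,0],"angular":[0,0,-0.02],"jaw":0},{"translation":[0,5,0],"angular":[0,0,-0.02],"jaw":0},{"translation":[0,5,0],"angular":[0,0,-0.02],"jaw":0},{"translation":[0,5,0],"angular":[0,0,-0.02],"jaw":0}]'
```

```text
t: 43.95
ee_pos: [608.1, 84.7, 111.2]
orientation: [-2.233, -2.205, 0.004]
ft_force: [-8.8, 4.8, 14.2]
width: 15.5
grasp_force: 30.0
```

```bash
python3 -m creep '[{"translation":[0,1.5,0],"angular":[0,0,0],"jaw":0},{"translation":[0,3,0],"angular":[0,0,0],"jaw":0},{"translation":[0,4.5,0],"angular":[0,0,0],"jaw":0},{"translation":[0,6,0],"angular":[0,0,0],"jaw":0},{"translation":[0,6,0],"angular":[0,0,0],"jaw":0},{"translation":[0,6,0],"angular":[0,0,0],"jaw":0},{"translation":[0,6,0],"angular":[0,0,0],"jaw":0},{"translation":[0,6,0],"angular":[0,0,0],"jaw":0}]'
python3 - <<'E'
from h import *
o=ctrl.get_obs();print(o["ft_force"].round(1),o["moment"].round(2),o["ee_pos"].round(1))
E
```

```text
t: 44.95
ee_pos: [608.2, 84.9, 110.9]
orientation: [-2.226, -2.2, 0.018]
ft_force: [-29.3, 5.5, 29.1]
width: 15.1
grasp_force: 30.1
[-29.3   5.5  29.1] [ 0.87  4.86 -0.1 ] [608.2  84.9 110.9]
```

A 29 N push gave no further motion, so the bar is on its stop. I'll relax, release and retreat.

```bash
python3 -m creep '[{"translation":[0,-5,0],"angular":[0,0,0],"jaw":0},{"translation":[0,-9,0],"angular":[0,0,0],"jaw":0},{"translation":[0,-9,0],"angular":[0,0,0],"jaw":0.5},{"translation":[0,-9,0],"angular":[0,0,0],"jaw":0.5},{"translation":[0,-9,0],"angular":[0,0,0],"jaw":0.5},{"translation":[0,-9,-20],"angular":[0,0,0],"jaw":0.5},{"translation":[0,-9,-70],"angular":[0,0,0],"jaw":0.5},{"translation":[0,-9,-120],"angular":[0,0,0],"jaw":0.5}]'; python3 -m creep '[{"translation":[0,-60,-20],"angular":[0,0,0],"jaw":0.5},{"translation":[0,-120,-20],"angular":[0,0,0],"jaw":0.5},{"translation":[0,-150,-20],"angular":[0,0,0],"jaw":0.5},{"translation":[-200,-180,-20],"angular":[0,0,0],"jaw":0.5},{"translation":[-200,-180,-20],"angular":[0,0,0],"jaw":0.5},{"translation":[-200,-180,-20],"angular":[0,0,0],"jaw":0.5},{"translation":[-200,-180,-20],"angular":[0,0,0],"jaw":0.5},{"translation":[-200,-180,-20],"angular":[0,0,0],"jaw":0.5}]'
python3 - <<'E'
from h import *
im=ctrl.get_image("top");print(ctrl.get_obs()["ee_pos"])
s=ctrl.get_image("side")
for c in("top","side"):
  for l in("keeper","jar","mouse","card_reader"): print(c,l,[(np.round(d["rect"]).tolist(),round(d["score"],2)) for d in ctrl.look_for(c,l)][:1])
a=cv2.resize(im[150:350,140:400,::-1],(780,600),interpolation=cv2.INTER_CUBIC)[:,:]
b=cv2.resize(s[165:305,130:370,::-1],(390,228),interpolation=cv2.INTER_CUBIC)
out=np.vstack([a[120:500][:350],np.hstack([b,cv2.resize(im[150:320,330:500,::-1],(390,228))])]);cv2.imwrite("pics/fin.png",out);print(out.shape)
E
```

```text
t: 45.95
ee_pos: [607.5, 84.0, 232.9]
orientation: [2.234, 2.209, -0.0]
ft_force: [0.6, 0.1, -0.2]
width: 43.7
grasp_force: 0.0
t: 46.95
ee_pos: [425.5, -114.4, 251.3]
orientation: [2.236, 2.206, 0.001]
ft_force: [-0.7, 0.5, -0.0]
width: 44.1
grasp_force: 0.0
[ 425.55996412 -113.51940784  251.10466825]
top keeper [([240.0, 224.0, 350.0, 235.0], 0.8)]
top jar [([270.0, 161.0, 302.0, 188.0], 0.71)]
top mouse [([364.0, 169.0, 381.0, 204.0], 0.79)]
top card_reader [([415.0, 171.0, 454.0, 214.0], 0.68)]
side keeper [([272.0, 207.0, 340.0, 266.0], 0.88)]
side jar [([326.0, 199.0, 349.0, 239.0], 0.56)]
side mouse [([379.0, 266.0, 424.0, 290.0], 0.65)]
side card_reader [([428.0, 297.0, 479.0, 346.0], 0.78)]
(578, 780, 3)
```

Run:
```python
from h import *
# knob wing direction and bar angle from the fresh top picture, numerically
im=ctrl.get_image("top").astype(int); g=im.max(2)
a=-.031;Rm=np.array([[np.cos(a),-np.sin(a)],[np.sin(a),np.cos(a)]]);h=np.array([609.8,213.3])
for r in (130,200,260,305):
    xs=np.arange(-60,30,3);L=[]
    for x in xs:
        p=h+Rm@[x,-r];u,v=px("top",[[*p,88]])[0];L.append(im[int(round(v)),int(round(u))].tolist())
    print(r,[(x,l) for x,l in zip(xs,L)][6:24:1])
```

```text
130 [(np.int64(-42), [138, 136, 118]), (np.int64(-39), [108, 108, 97]), (np.int64(-36), [90, 96, 91]), (np.int64(-33), [95, 100, 99]), (np.int64(-30), [119, 122, 116]), (np.int64(-27), [128, 133, 125]), (np.int64(-24), [97, 101, 99]), (np.int64(-21), [74, 82, 85]), (np.int64(-18), [60, 70, 77]), (np.int64(-15), [59, 68, 73]), (np.int64(-12), [50, 58, 63]), (np.int64(-9), [36, 43, 44]), (np.int64(-6), [19, 20, 19]), (np.int64(-3), [12, 9, 10]), (np.int64(0), [17, 19, 17]), (np.int64(3), [24, 23, 24]), (np.int64(6), [26, 25, 27]), (np.int64(9), [31, 32, 30])]
200 [(np.int64(-42), [147, 144, 125]), (np.int64(-39), [130, 130, 112]), (np.int64(-36), [96, 101, 91]), (np.int64(-33), [94, 100, 97]), (np.int64(-30), [122, 125, 119]), (np.int64(-27), [129, 133, 127]), (np.int64(-24), [108, 113, 109]), (np.int64(-21), [109, 115, 110]), (np.int64(-18), [110, 116, 112]), (np.int64(-15), [110, 115, 110]), (np.int64(-12), [102, 109, 104]), (np.int64(-9), [97, 102, 96]), (np.int64(-6), [126, 129, 122]), (np.int64(-3), [148, 152, 144]), (np.int64(0), [141, 144, 137]), (np.int64(3), [136, 141, 133]), 
[... 528 characters left out ...]
.int64(0), [148, 153, 144]), (np.int64(3), [139, 144, 137]), (np.int64(6), [115, 121, 118]), (np.int64(9), [32, 63, 111])]
305 [(np.int64(-42), [86, 84, 72]), (np.int64(-39), [77, 77, 67]), (np.int64(-36), [49, 54, 48]), (np.int64(-33), [38, 43, 40]), (np.int64(-30), [48, 53, 51]), (np.int64(-27), [77, 82, 78]), (np.int64(-24), [99, 107, 105]), (np.int64(-21), [100, 108, 104]), (np.int64(-18), [100, 107, 104]), (np.int64(-15), [93, 98, 95]), (np.int64(-12), [92, 95, 91]), (np.int64(-9), [117, 121, 116]), (np.int64(-6), [152, 158, 151]), (np.int64(-3), [152, 156, 147]), (np.int64(0), [149, 153, 146]), (np.int64(3), [142, 146, 138]), (np.int64(6), [119, 124, 116]), (np.int64(9), [78, 79, 77])]
```

```bash
python3 -c "
from workcell import ctrl
print(ctrl.close_job())"
```

```text
the job is handed in; nothing more can be done
None
```

I handed the job in at about 47 s with every step done: knob turned about 3.8 rad loose, the one empty upright in the tote, all three filled canisters down in their own bays, keeper bar shut on its stop, and jar, mouse and card reader where they started.

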